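# Foil press change-over: keys, die holder off its rail, tools home in the foam tray

## Robot

A 6-joint arm with a two-finger parallel gripper is mounted at the origin on the work surface. World frame = base frame: x ahead of the robot, y to its left, z up, the work surface at z = 0. Lengths are in m, angles in rad, forces in N, time in s.
With the tool pointing down it reaches from about 0.3 to 0.875 m from the base axis. Payload 4.2 kg.
Tool frame: the origin (TCP) lies at the very end of the fingers, on their centre line; the grasp point (between the pads) lies ctrl.grip_point_offset behind it (ctrl.grip_point_offset is the distance from the TCP to the grasp point, in m); z points along the fingers, y is the direction in which the jaws open and shut (so a half turn about z gives the same grasp; the last joint's range is limited). The gripper opens to 85 mm and grips with 20 to 120 N. Pads are 22 mm wide; open, the fingers measure 114 mm over their backs; the gripper's body (76 mm by 85 mm) begins 54 mm behind the grasp point. The pads swing forward as they close: fully open they stand 13 mm farther back than shut.
Start: joints at [-1.22, 0.32, 1.565, -0, 1.257, -0.02], TCP at [0.208, -0.536, 0.231] pointing down, gripper open.
Joint ranges: [-3.11, 3.11], [-0.84, 2.01], [0.21, 2.61], [-1.34, 4.49], [0.05, 2.63], [-2.56, 2.56]. Speed limits (rad/s): [2.57, 2.57, 3.14, 3.14, 3.14, 3.14].

## Interface

Orientations are given as a 3x3 rotation matrix whose columns are the frame's x, y, z axes.
In Python, from workcell import ctrl gives the robot as it stands.
- The arm moves only by the tool carry_out, never from a script. Its argument "commands" is a list of rows, each a list of 7 numbers: the shift along the tool's x, y, z in units of 25 mm (1.0 is 25 mm), then the turn, a rotation vector about the tool's x, y, z in units of 8 degrees (1.0 is 8 degrees), then the opening in per cent of the stroke, from 0 (shut) to 100 (fully open). A call has 1 to 8 rows; each row shifts and turns the pose as measured when the row begins, along the tool's axes as they then stand; what a row does not reach is not made up. A row lasts 1/10 s, in which the tool goes at most 50 mm and 8.59 degrees, less where a joint would pass 70% of its speed; a pose out of reach is approached as far as the arm can. A call is refused whole if a number of a shift passes 1 or a number of a turn 1, either way. A call with a gripper value outside its range is refused whole. The fingers move at their own pace and stop on an object; "force" is the grip in N (left out, the last holds). Time passes only in rows, so rows that do not move let the fingers close. It gives the time, the measured TCP pose, the force and the opening at its end, in the units of the state.
- ctrl.sense(): the state, without advancing time (a new reading comes with each control period).
- ctrl.read_camera(name): name is "scene" or "top" or "wrist"; returns a dict with "image" (400x640x3 uint8, blue, green, red), "vertical_fov" (degrees; the focal length in pixels is half the picture's height over the tangent of half this angle, whatever the lens; pixels are square), "cx", "cy" (the principal point, pixels), "dist" ([k1, k2, p1, p2, k3] as OpenCV has them; the pictures are not rectified), "view" (4x4, takes a point from world to camera coordinates); the wrist camera has in their place "T_tool_cam" (4x4, takes a point from camera to tool coordinates, whose origin is the TCP and whose axes are the flange's). Camera axes: x right, y down, z forward; pixel columns grow to the right and rows downward; lengths in m; the calibration is good to about 2 mm. A picture is of the moment at which its call begins: read the wrist's pose just before it. There is no depth.
- ctrl.hand_in(): hands the job in, once; it reports no verdict.
Trained networks look in a picture, given as the dict that the camera call returned (one of the last four; its "shot" number tells which), for a name from the list of things; names that differ only in an ending like _2 or _b are one class to them, and where a whole thing is asked for, a point or a joint stands for the part that bears it (a point fixed in the world has none). Each returns a list of dicts, best first, with "score" (0 to 1); they miss things now and then, are a little off and sometimes report something else, mostly with a low value. They report only what shows in the picture. A call takes as long as a camera call. They do not tell look-alikes from the thing itself.
- ctrl.search_frame(picture, thing): "at" ([column, row] in pixels, amid what is visible of it).
The state is a dict: "clock": time; "joints": joint angles; "qvel": joint speeds; "tau": joint torques, N m; "ee_pos": TCP position; "orientation": TCP orientation; "contact_force": force on the tool from outside, world axes, zero at the start; "torque": the same for the moment, N m; "grip_width": finger opening in m.
Only numpy, scipy, OpenCV 4.12 (cv2) and the standard library are available. Lean on these libraries where they do the work, as an engineer would, in place of code of your own. Each camera call takes 0.05 s, during which the arm holds its last target. There are 200 camera calls.

## Task

Change over the foil stamping press: on the grey key panel press the round key and after it the square key, one key at a time, and only then lift the die holder up off its sprung rail. Press the die holder and every scraper, wrench and square that lies on the bench fully home into the recess of the foam tray that has its shape, the right way round, so that each lies flat on the bottom of its recess. When all are home press the long bar key, leaving the parts in the tray, and do not knock over the pen cup or the bottle.

Things in the scene. Friction and masses are not known exactly. Their poses are not given: they have to be found in the camera images.
- holder_grip (a point): Centre of the grip fin of the die holder (always there, 0.4 kg): bare aluminium fin 50 (x) x 16 (y) x 24 mm high on a dark steel block 90 (x) x 41 mm (y); underside 45 mm below this point. A lug 28 x 17.5 x 10 mm high sticks out of the +y side at the bottom, centred at x = +24, y = +29 mm. It starts clipped astride the rail.
- rail_top (a point): Middle of the top of the fixed aluminium rail, 60 mm above the bench, 100 (x) x 20 mm (y), on a dark foot 120 x 75 x 10 mm. The clipped holder's x runs along this x, its grip point 20 mm above this point. To unclip, pull the fin straight up: up to 16 N (weight and two sprung balls) over the first 15 mm, then free; 40 mm clears the rail.
- scraper_mid (a point): Foil scraper (may be absent), 0.14 kg, T-shaped: wooden handle 20 mm wide (y), 22 mm thick, from x = -55 to +25 mm of this point; steel cross blade 60 mm wide (y), 12 mm thick, from x = +25 to +45 mm. The point is at the grip on the handle, half-way up, 11 mm above the underside.
- wrench_mid (a point): Open-ended wrench (may be absent), grey 22 mm thick handle 20 mm wide (y) from x = -60 to +26 mm of this point, and a steel jaw 36 mm wide (y), 14 mm thick, from x = +26 to +60 mm. The point lies on the handle at the grip, half-way up, 11 mm above the underside. About 0.18 kg.
- square_mid (a point): Setting square (may be absent), L-shaped: brass stock 20 mm wide (x), 70 mm long (y, -35 to +35), 22 mm thick, and a steel blade 11 mm thick that runs from x = +10 to +62 mm at y = -35 to -15 mm. The point is the centre of the stock, half-way up, 11 mm above the underside; grip the stock across x. About 0.16 kg.
- tray: Fixed foam tray 216 (x) x 276 (y) x 18 mm high, black over an orange bottom layer; origin under its centre. Four tool-shaped recesses, 11 mm deep, floor 7 mm above the bench. Two sprung steel balls beside the grip hold a part up to 8 mm short of the bottom until pushed straight down with 8 to 20 N; then it stays. Home, handles stand 11 mm above the tray, the holder 46 mm.
- slot_holder (a point): Where the holder_grip point lies when the part is fully home in its recess of the tray; the x, y, z axes here must coincide with the holder's, the same way round (it does not go in turned by half a turn). The recess follows the part's outline with 2 mm of play a side.
- slot_scraper (a point): Where the scraper_mid point lies when the part is fully home in its recess of the tray; the x, y, z axes here must coincide with the scraper's, the same way round (it does not go in turned by half a turn). The recess follows the part's outline with 2 mm of play a side.
- slot_wrench (a point): Where the wrench_mid point lies when the part is fully home in its recess of the tray; the x, y, z axes here must coincide with the wrench's, the same way round (it does not go in turned by half a turn). The recess follows the part's outline with 2 mm of play a side.
- slot_square (a point): Where the square_mid point lies when the part is fully home in its recess of the tray; the x, y, z axes here must coincide with the square's, the same way round (it does not go in turned by half a turn). The recess follows the part's outline with 2 mm of play a side.
- panel: Fixed grey key panel, 90 mm (x) by 165 mm (y), 40 mm high, origin at the centre of its underside. Three black spring keys stand 12 mm above it in a row along its y, 50 mm apart: round at +y, square in the middle, long bar at -y. Each goes down 6 mm against about 1 N at first and 5 N at the bottom, and springs back.
- key_round_top (a point): Centre of the top of the round key, 32 mm across.
- key_square_top (a point): Centre of the top of the square key, 24 x 24 mm.
- key_bar_top (a point): Centre of the top of the long bar key, 46 mm (panel x) by 18 mm.
- key_round (a joint): Travel of the round key, 0 up to 0.006 m fully down; 0.004 counts as pressed.
- key_square (a joint): Travel of the square key, 0 up to 0.006 m fully down; 0.004 counts as pressed.
- key_bar (a joint): Travel of the bar key, 0 up to 0.006 m fully down; 0.004 counts as pressed.
- pen_cup: Bystander: cardboard pen cup, 68 mm across, 90 mm high (pens to 136 mm), origin under its centre.
- solvent: Bystander: brown glass bottle, 60 mm across, 150 mm high, origin under its centre.
Things that resemble listed ones, but are neither listed nor needed, are in the scene too. What is shaped like the panel but purple is not meant.

How it is judged:
On the way, in this order (a step that is already met when the one before it is completed fails the run):
1. the round key is pressed (4 mm or more) (value of joint key_round above 0.004 m), for 0.03 s.
2. then the square key is pressed (4 mm or more) (value of joint key_square above 0.004 m), for 0.03 s.
3. then the die holder is lifted off its rail ((horizontal distance between holder_grip and rail_top above 0.05 m or z of holder_grip in the frame of rail_top above 0.045 m)), for 0.1 s.
4. the die holder and all tools that are present are home in their recesses (horizontal distance between holder_grip and slot_holder below 0.006 m and z of holder_grip in the frame of slot_holder between -0.003 and 0.003 m and angle between each of holder_grip, scraper_mid, wrench_mid, square_mid's own z axis and vertical below 0.08 rad and angle between the x axis of holder_grip and the x axis of slot_holder, either way round below 0.12 rad and horizontal distance between scraper_mid and slot_scraper below 0.006 m and z of scraper_mid in the frame of slot_scraper between -0.003 and 0.003 m and angle between the x axis of scraper_mid and the x axis of slot_scraper, either way round below 0.12 rad and horizontal distance between wrench_mid and slot_wrench below 0.006 m and z of wrench_mid in the frame of slot_wrench between -0.003 and 0.003 m and angle between the x axis of wrench_mid and the x axis of slot_wrench, either way round below 0.12 rad and horizontal distance between square_mid and slot_square below 0.006 m and z of square_mid in the frame of slot_square between -0.003 and 0.003 m and angle between the x axis of square_mid and the x axis of slot_square, either way round below 0.12 rad), for 0.2 s.
5. then the bar key is pressed (4 mm or more) (value of joint key_bar above 0.004 m), for 0.03 s.
At the end, for the whole second after the job is handed in: The die holder and every tool present lie in their own recesses of the tray, the right way round, within 6 mm sideways, 3 mm of full depth, 0.08 rad of level and 0.12 rad of the recess's direction, at rest; all keys are up; the pen cup and the bottle still stand (all of step 4 and value of joint each of key_round, key_square, key_bar below 0.0015 m and linear speed of each of holder, scraper, wrench, square below 0.02 m/s and angle between each of pen_cup, solvent's own z axis and vertical below 0.3 rad); the robot touches nothing.
It fails at once if two keys are down at once (value of joint each of key_round, key_square above 0.003 m or value of joint each of key_square, key_bar above 0.003 m or value of joint each of key_round, key_bar above 0.003 m).
It fails at once if the bar key is pressed while the die holder is still on the rail (value of joint key_bar above 0.004 m and not (horizontal distance between holder_grip and rail_top above 0.05 m or z of holder_grip in the frame of rail_top above 0.045 m)).
It fails at once if the pen cup or the bottle is knocked over (angle between any of pen_cup, solvent's own z axis and vertical above 0.6 rad).
Of scraper, wrench, square only 2 to 3 are there at a start; the rules pass over those that are not, and their reading is None.
At some moment in a run one of scraper, wrench, square may be knocked a few centimetres aside while the robot is not near it.
Once in a run the grip may slacken for a moment while it holds something.
It also fails if it takes over 210 s, if anything falls off the work surface, if the arm or the gripper's body presses on something with over 40 N, if the wrist force passes 120 N, or if a joint passes its speed limit or range.

## Working session

There is one attempt and no reset: what is moved stays moved. The work goes in short steps, Python scripts to look and compute and a tool call to move; the robot and the scene stay as the last step left them, time stands still between calls to the robot, and variables do not carry over. Pictures are saved under pics/ and viewed, about 12 in all and at most 16, crops included, and the job is handed in when it is done.

Besides the shell and the picture viewer there is one more tool, called after "Call:" by a JSON object that holds its "name" and its "arguments", one argument or row to a line. carry_out: Moves the arm, as the interface text tells. Its arguments: {"type":"object","properties":{"commands":{"type":"array"},"force":{"type":"number"}},"required":["commands"]}

```bash
ls; mkdir -p pics
cat > h.py <<'E'
import numpy as np,cv2
from workcell import ctrl
def K(p):
    f=p["image"].shape[0]/2/np.tan(np.radians(p["vertical_fov"])/2)
    return np.array([[f,0,p["cx"]],[0,f,p["cy"]],[0,0,1.]])
def cam(name):
    s=ctrl.sense(); p=ctrl.read_camera(name)
    if name=="wrist":
        T=np.eye(4);T[:3,:3]=np.array(s["orientation"]);T[:3,3]=s["ee_pos"]
        p["wc"]=T@np.array(p["T_tool_cam"])
    else: p["wc"]=np.linalg.inv(np.array(p["view"]))
    return p
def w(p,px,z):
    u=cv2.undistortPoints(np.array([[px]],float),K(p),np.array(p["dist"],float))[0,0]
    d=p["wc"][:3,:3]@[u[0],u[1],1]; o=p["wc"][:3,3]
    return o+d*(z-o[2])/d[2]
def proj(p,X):
    v=np.linalg.inv(p["wc"])
    return cv2.projectPoints(np.array(X,float).reshape(-1,1,3),cv2.Rodrigues(v[:3,:3])[0],v[:3,3],K(p),np.array(p["dist"],float))[0][:,0]
def rect(p,c,yaw,half,z,scale,q=None):
    "top-down rectified view of plane z: centre c, yaw, half extents(m), scale px/m"
    W,H=int(2*half[0]*scale),int(2*half[1]*scale)
    a,b=np.meshgrid((np.arange(W)-W/2)/scale,(H/2-np.arange(H))/scale)
    X=np.stack([c[0]+a*np.cos(yaw)-b*np.sin(yaw),c[1]+a*np.sin(yaw)+b*np.cos(yaw),0*a+z],-1)
    m=proj(p,X.reshape(-1,3)).reshape(H,W,2).astype(np.float32)
    return cv2.remap(p["image"],m[...,0],m[...,1],cv2.INTER_LINEAR)
E
python3 - <<'E'
from h import *
s=ctrl.sense();print({k:np.round(v,3) for k,v in s.items()}, ctrl.grip_point_offset)
zs=dict(holder_grip=.08,rail_top=.06,scraper_mid=.011,wrench_mid=.011,square_mid=.011,tray=.018,slot_holder=.01,slot_scraper=.01,slot_wrench=.01,slot_square=.01,panel=.04,key_round_top=.052,key_square_top=.052,key_bar_top=.052,pen_cup=.05,solvent=.08)
for n in("scene","top"):
    p=cam(n);cv2.imwrite(f"pics/{n}.png",p["image"])
    print(n,p["wc"].round(3).tolist(),p["dist"])
    for k,z in zs.items():
        print(k,[(round(d["score"],2),np.round(d["at"]).tolist(),w(p,d["at"],z)[:2].round(3).tolist()) for d in ctrl.search_frame(p,k)[:4]])
E
```

```text
pics
{'clock': np.float64(0.0), 'joints': array([-1.22 ,  0.32 ,  1.566, -0.   ,  1.257, -0.02 ]), 'qvel': array([ 0.002,  0.   ,  0.   ,  0.   , -0.   , -0.002]), 'tau': array([-2.0000e-03, -4.1553e+01, -2.3416e+01, -0.0000e+00,  8.0000e-03,
       -0.0000e+00]), 'ee_pos': array([ 0.208, -0.535,  0.23 ]), 'orientation': array([[ 0.932,  0.362, -0.001],
       [ 0.362, -0.932,  0.002],
       [-0.   , -0.002, -1.   ]]), 'contact_force': array([-0.154, -0.284, -0.323]), 'torque': array([-0.003, -0.004, -0.009]), 'grip_width': np.float64(0.085)} 0.0187
scene [[-0.744, 0.516, -0.425, 1.034], [0.668, 0.58, -0.466, 0.558], [0.006, -0.63, -0.776, 1.013], [0.0, 0.0, 0.0, 1.0]] [-0.02176709  0.          0.          0.          0.        ]
holder_grip [(0.79, [291.0, 135.0], [0.423, -0.268]), (0.49, [296.0, 236.0], [0.676, 0.063])]
rail_top [(0.94, [291.0, 148.0], [0.452, -0.234]), (0.5, [295.0, 238.0], [0.674, 0.057])]
scraper_mid [(0.92, [374.0, 284.0], [0.589, 0.292])]
wrench_mid []
square_mid [(0.76, [416.0, 240.0], [0.39, 0.275])]
tray [(0.97, [294.0, 238.0], [0.66, 0.029]), (0.58, [374.
[... 1349 characters left out ...]
 [(0.94, [317.0, 180.0], [0.637, 0.028])]
slot_wrench [(0.83, [320.0, 178.0], [0.642, 0.018])]
slot_square [(0.7, [319.0, 176.0], [0.651, 0.021]), (0.4, [460.0, 206.0], [0.524, -0.467])]
panel [(0.9, [358.0, 263.0], [0.339, -0.098]), (0.65, [319.0, 177.0], [0.638, 0.019]), (0.61, [414.0, 188.0], [0.588, -0.304])]
key_round_top [(0.44, [401.0, 184.0], [0.599, -0.257]), (0.38, [344.0, 260.0], [0.349, -0.05])]
key_square_top [(0.56, [416.0, 185.0], [0.592, -0.309]), (0.52, [357.0, 263.0], [0.337, -0.094])]
key_bar_top [(0.65, [371.0, 263.0], [0.336, -0.14])]
pen_cup [(0.76, [460.0, 204.0], [0.522, -0.454]), (0.21, [318.0, 180.0], [0.628, 0.023])]
solvent [(0.71, [195.0, 224.0], [0.485, 0.437])]
```

View pics/top.png

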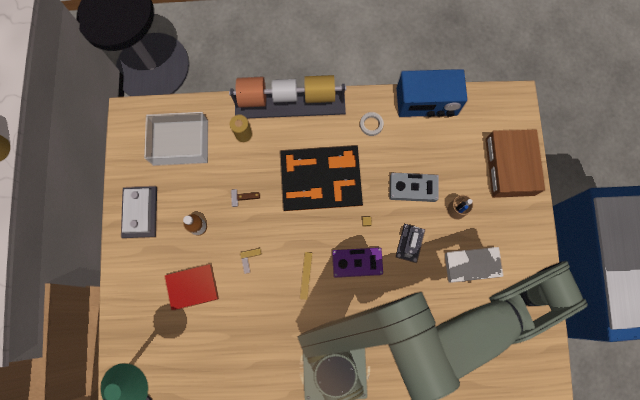

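View pics/scene.png

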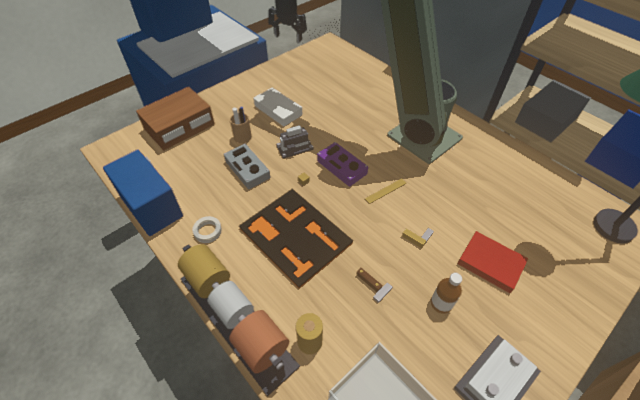

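The pictures show the grey panel at top (414,187) and scene (247,166). The purple look-alike is at top (358,263). The clipped holder is at top (410,241), the tray at (320,178), the scraper at (246,197) and the brass square at (250,255). There's no wrench; the gold strip at (307,275) looks like a ruler. The white bin at (473,265), the grey box at (138,212) and the brass cylinder at (240,127) are distractors.

Next I'll turn the tool to yaw 0 and move above the grey panel and rail for a close look.

Call:
{"name": "carry_out", "arguments": {
  "commands": [
    [0,0,-1,0,0,0.9,0],
    [0,0,-1,0,0,0.9,0],
    [0,0,-1,0,0,0.85,0],
    [1,-0.9,0,0,0,0,0],
    [1,-0.9,0,0,0,0,0],
    [1,-0.9,0,0,0,0,0],
    [1,-0.9,0,0,0,0,0],
    [1,-0.9,0,0,0,0,0]
  ]
}}

```text
clock: 2.5
ee_pos: [0.3363, -0.4249, 0.309]
orientation: [[1.0, -0.023, -0.0], [-0.023, -1.0, -0.001], [0.0, 0.001, -1.0]]
contact_force: [0.3, -0.3, -1.3]
grip_width: 0.0002
```

Call:
{"name": "carry_out", "arguments": {
  "commands": [
    [1,-0.9,0,0,0,0,0],
    [1,-0.9,0,0,0,0,0],
    [1,-0.9,0,0,0,0,0],
    [1,-0.9,0,0,0,0,0],
    [0,-0.9,0,0,0,0,0],
    [0,-0.9,0,0,0,0,0],
    [0,0,0,0,0,0,0],
    [0,0,0,0,0,0,0]
  ]
}}

```text
clock: 3.3
ee_pos: [0.4467, -0.2837, 0.3089]
orientation: [[1.0, -0.017, 0.002], [-0.017, -1.0, -0.001], [0.002, 0.001, -1.0]]
contact_force: [-0.3, -0.3, 0.2]
grip_width: 0.0002
```

```bash
cat >> h.py <<'E'
ZS=dict(holder_grip=.08,rail_top=.06,scraper_mid=.011,wrench_mid=.011,square_mid=.011,tray=.018,slot_holder=.01,slot_scraper=.01,slot_wrench=.01,slot_square=.01,panel=.04,key_round_top=.052,key_square_top=.052,key_bar_top=.052,pen_cup=.05,solvent=.08)
def find(p,names):
    for k in names: print(k,[(round(d["score"],2),np.round(d["at"]).tolist(),w(p,d["at"],ZS[k])[:2].round(4).tolist()) for d in ctrl.search_frame(p,k)[:3]])
def st():
    s=ctrl.sense();R=np.array(s["orientation"])
    print("t",round(float(s["clock"]),2),"pos",np.round(s["ee_pos"],4),"yaw",np.degrees(np.arctan2(R[1,0],R[0,0])).round(2),"tilt",R[:2,2].round(3),"F",np.round(s["contact_force"],1),"w",round(float(s["grip_width"]),4),"q",np.round(s["joints"],2));return s
def go(x,y,z,yaw=None):
    s=st();R=np.array(s["orientation"])
    d=R.T@(np.array([x,y,z])-s["ee_pos"])/.025
    print("shift units",d.round(2),"" if yaw is None else f"turn first {(np.degrees(np.arctan2(R[1,0],R[0,0]))-yaw)/8:.2f}")
E
python3 - <<'E'
from h import *
st();p=cam("wrist");print(np.round(p["T_tool_cam"],3).tolist(),p["vertical_fov"]);cv2.imwrite("pics/w1.png",p["image"])
find(p,["panel","key_round_top","key_square_top","key_bar_top","holder_grip","rail_top","pen_cup"])
E
```

```text
t 3.3 pos [ 0.4467 -0.2837  0.3089] yaw -0.98 tilt [ 0.002 -0.001] F [-0.3 -0.3  0.2] w 0.0002 q [-0.59  0.21  1.53  0.    1.41  1.  ]
[[0.0, -0.95, -0.312, 0.081], [1.0, -0.0, 0.002, 0.001], [-0.002, -0.312, 0.95, -0.142], [0.0, 0.0, 0.0, 1.0]] 71.65344893253362
panel [(0.95, [203.0, 223.0], [0.3621, -0.1037]), (0.92, [328.0, 58.0], [0.5965, -0.3034]), (0.61, [287.0, 57.0], [0.5975, -0.2489])]
key_round_top [(0.78, [168.0, 232.0], [0.3524, -0.0524]), (0.68, [289.0, 56.0], [0.5973, -0.2527])]
key_square_top [(0.91, [328.0, 60.0], [0.5917, -0.304]), (0.69, [101.0, 51.0], [0.6062, -0.0124]), (0.62, [198.0, 233.0], [0.3493, -0.0983])]
key_bar_top [(0.97, [366.0, 60.0], [0.5903, -0.3535]), (0.75, [227.0, 238.0], [0.3414, -0.1428]), (0.72, [99.0, 54.0], [0.6029, -0.0089])]
holder_grip [(0.85, [312.0, 195.0], [0.4176, -0.2789]), (0.53, [364.0, 62.0], [0.584, -0.3456])]
rail_top [(0.91, [319.0, 170.0], [0.4492, -0.2903])]
pen_cup [(0.66, [441.0, 117.0], [0.5177, -0.4595])]
```

View pics/w1.png

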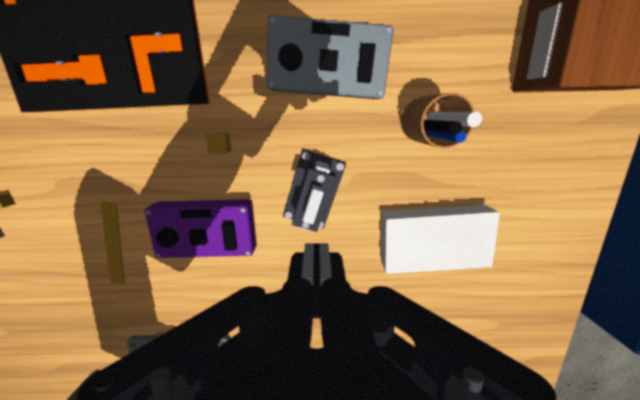

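The wrist picture shows the grey panel at (330,57) with its round key at (290,57), square key at (328,60) and bar key at (366,62). The purple look-alike is at (200,230) and the clipped holder at (314,190). I chose the grey one and this view serves as the close check. Now descending over the round key.

Call:
{"name": "carry_out", "arguments": {
  "commands": [
    [0.8,-0.15,0.9,0,0,0,0],
    [0.8,-0.15,0.9,0,0,0,0],
    [0.8,-0.15,0.9,0,0,0,0],
    [0.8,-0.15,0.9,0,0,0,0],
    [0.8,-0.15,0.9,0,0,0,0],
    [0.8,-0.15,0.9,0,0,0,0],
    [0.8,-0.15,0.9,0,0,0,0],
    [0.3,-0.1,0.3,0,0,0,0]
  ]
}}

```text
clock: 4.5
ee_pos: [0.6006, -0.2627, 0.1409]
orientation: [[1.0, -0.025, 0.007], [-0.025, -1.0, -0.006], [0.007, 0.005, -1.0]]
contact_force: [-1.3, -0.2, -0.9]
grip_width: 0.0
```

Run:
```python
from h import *
go(.597,-.253,.065)
p=cam("wrist")
find(p,["key_round_top","key_square_top","key_bar_top"])
```

```text
t 4.5 pos [ 0.6006 -0.2627  0.1409] yaw -1.44 tilt [ 0.007 -0.006] F [-1.3 -0.2 -0.9] w 0.0 q [-0.43  0.5   1.5  -0.    1.12  1.17]
shift units [-0.17 -0.4   3.03] 
key_round_top [(0.21, [412.0, 218.0], [0.5898, -0.3507])]
key_square_top [(0.97, [360.0, 215.0], [0.5937, -0.3034]), (0.25, [83.0, 150.0], [0.6567, -0.0736])]
key_bar_top [(0.82, [414.0, 215.0], [0.5926, -0.3523])]
```

Call:
{"name": "carry_out", "arguments": {
  "commands": [
    [-0.1,-0.2,1,0,0,0,0],
    [-0.1,-0.2,1,0,0,0,0],
    [0,-0.05,0.8,0,0,0,0],
    [0,0,0,0,0,0,0]
  ]
}}

```text
clock: 5.1
ee_pos: [0.5965, -0.2562, 0.082]
orientation: [[0.999, -0.029, 0.023], [-0.028, -0.999, -0.015], [0.023, 0.014, -1.0]]
contact_force: [-0.0, -0.4, 0.2]
grip_width: 0.0002
```

Run:
```python
from h import *
go(.596,-.253,.047)
```

```text
t 5.1 pos [ 0.5965 -0.2562  0.082 ] yaw -1.63 tilt [ 0.023 -0.015] F [-0.  -0.4  0.2] w 0.0002 q [-0.42  0.54  1.61 -0.    0.97  1.18]
shift units [-0.06 -0.15  1.4 ]
```

Call:
{"name": "carry_out", "arguments": {
  "commands": [
    [-0.05,-0.1,0.6,0.1,-0.16,0,0],
    [0,0,0.4,0,0,0,0],
    [0,0,0.3,0,0,0,0],
    [0,0,0.2,0,0,0,0],
    [0,0,0.2,0,0,0,0]
  ]
}}

```text
clock: 5.6
ee_pos: [0.5978, -0.2562, 0.045]
orientation: [[1.0, -0.03, 0.008], [-0.03, -1.0, -0.003], [0.008, 0.003, -1.0]]
contact_force: [-9.1, 5.6, 36.2]
grip_width: 0.0003
```

```bash
cat >> h.py <<'E'
def go(x,y,z,yaw=None):
    s=st();R=np.array(s["orientation"]);p=np.array(s["ee_pos"])
    yw=np.degrees(np.arctan2(R[1,0],R[0,0])); Y=np.radians(yw if yaw is None else yaw)
    D=np.array([[np.cos(Y),np.sin(Y),0],[np.sin(Y),-np.cos(Y),0],[0,0,-1]])
    r=cv2.Rodrigues(R.T@D)[0].ravel()/np.radians(8)
    print("turn",r.round(2),"shift now-axes",(R.T@(np.array([x,y,z])-p)/.025).round(2),"after-turn",(D.T@(np.array([x,y,z])-p)/.025).round(2))
E
python3 - <<'E'
from h import *
go(.596,-.253,.046)
E
```

```text
t 5.6 pos [ 0.5978 -0.2562  0.045 ] yaw -1.73 tilt [ 0.008 -0.003] F [-9.1  5.6 36.2] w 0.0003 q [-0.42  0.59  1.62  0.    0.92  1.18]
turn [ 0.02 -0.06 -0.  ] shift now-axes [-0.08 -0.13 -0.04] after-turn [-0.08 -0.13 -0.04]
```

Round key bottomed. Now I'll raise, shift to the square key and press it more gently.

Call:
{"name": "carry_out", "arguments": {
  "commands": [
    [0,0,-0.6,0,0,0,0],
    [0,0,-0.7,0,0,0,0],
    [0,0,-0.2,0,0,0,0],
    [-0.1,0.9,0,0,-0.06,0,0],
    [-0.1,0.9,0,0,0,0,0],
    [0,0.2,0,0,0,0,0],
    [0,0,0,0,0,0,0]
  ]
}}

```text
clock: 6.3
ee_pos: [0.5924, -0.3069, 0.0839]
orientation: [[1.0, -0.029, 0.003], [-0.029, -1.0, -0.004], [0.003, 0.004, -1.0]]
contact_force: [-0.2, 0.6, -0.3]
grip_width: 0.0001
```

Run:
```python
from h import *
go(.5925,-.304,.047)
```

```text
t 6.3 pos [ 0.5924 -0.3069  0.0839] yaw -1.64 tilt [ 0.003 -0.004] F [-0.2  0.6 -0.3] w 0.0001 q [-0.49  0.57  1.54 -0.    1.03  1.11]
turn [ 0.03 -0.03 -0.  ] shift now-axes [-0.01 -0.12  1.48] after-turn [-0.   -0.12  1.48]
```

Call:
{"name": "carry_out", "arguments": {
  "commands": [
    [0,-0.1,0.6,0,0,0,0],
    [0,0,0.4,0,0,0,0],
    [0,0,0.3,0,0,0,0],
    [0,0,0.2,0,0,0,0],
    [0,0,0.1,0,0,0,0]
  ]
}}

```text
clock: 6.8
ee_pos: [0.5934, -0.3028, 0.0454]
orientation: [[1.0, -0.027, 0.004], [-0.027, -1.0, -0.005], [0.004, 0.005, -1.0]]
contact_force: [-7.4, 2.2, 23.6]
grip_width: 0.0002
```

Run:
```python
from h import *
go(.5925,-.304,.047)
```

```text
t 6.8 pos [ 0.5934 -0.3028  0.0454] yaw -1.53 tilt [ 0.004 -0.005] F [-7.4  2.2 23.6] w 0.0002 q [-0.49  0.61  1.58 -0.    0.95  1.11]
turn [ 0.04 -0.03 -0.  ] shift now-axes [-0.04  0.05 -0.06] after-turn [-0.04  0.05 -0.06]
```

Both keys are pressed (bottomed out at z≈0.045). Next, back above the holder for a close view, with the gripper open.

Call:
{"name": "carry_out", "arguments": {
  "commands": [
    [0,0,-0.6,0,0,0,0],
    [0,0,-1,0,0,0,0],
    [0,0,-1,0,0,0,100],
    [-1,-0.2,-1,0,0,0,100],
    [-1,-0.2,-1,0,0,0,100],
    [-1,-0.2,-1,0,0,0,100],
    [-1,-0.2,-1,0,0,0,100],
    [-1,-0.2,-1,0,0,-0.2,100]
  ]
}}

```text
clock: 7.6
ee_pos: [0.4665, -0.2698, 0.2375]
orientation: [[1.0, 0.006, 0.0], [0.006, -1.0, -0.001], [0.0, 0.001, -1.0]]
contact_force: [0.1, -0.1, 0.6]
grip_width: 0.0846
```

Call:
{"name": "carry_out", "arguments": {
  "commands": [
    [-1,-0.2,-0.8,0,0,0,100],
    [0,0,0,0,0,0,100],
    [0,0,0,0,0,0,100]
  ]
}}

```text
clock: 7.9
ee_pos: [0.4395, -0.2639, 0.2623]
orientation: [[1.0, 0.006, 0.007], [0.006, -1.0, -0.005], [0.007, 0.005, -1.0]]
contact_force: [-0.1, -0.0, -0.1]
grip_width: 0.0855
```

Run:
```python
from h import *
st();p=cam("wrist")
find(p,["holder_grip","rail_top"])
np.save("p.npy",p,allow_pickle=True)
a=rect(p,(.41,-.275),0,(.09,.09),.08,3000);b=rect(p,(.41,-.275),0,(.09,.09),.06,3000)
cv2.imwrite("pics/h1.png",a)
cv2.imwrite("pics/h1w.png",p["image"])
```

```text
t 7.9 pos [ 0.4395 -0.2639  0.2623] yaw 0.34 tilt [ 0.007 -0.005] F [-0.1 -0.  -0.1] w 0.0855 q [-0.56  0.2   1.65 -0.    1.28  1.  ]
holder_grip [(0.83, [326.0, 202.0], [0.4162, -0.2783])]
rail_top [(0.82, [328.0, 172.0], [0.4495, -0.2818])]
```

View pics/h1.png

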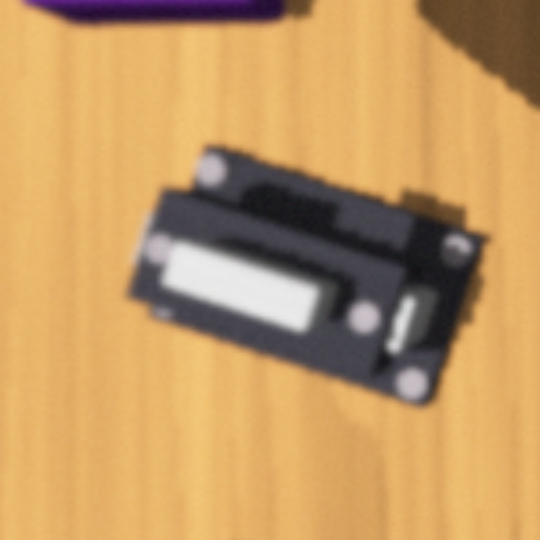

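The rectified crop shows the fin at (243,287), running about 17° clockwise, with the block and foot beneath it. A paler patch at (375,230) may be the lug. I'll fit the fin and overlay a wireframe to settle which way round it is.

```bash
cat >> h.py <<'E'
def tf(c,yaw,pts):
    a=np.radians(yaw);R=np.array([[np.cos(a),-np.sin(a),0],[np.sin(a),np.cos(a),0],[0,0,1]])
    return np.array(c)+np.array(pts,float)@R.T
def wire(p,im,f,c,yaw,poly,z,col):
    q=proj(p,tf(c,yaw,[(x,y,z) for x,y in poly]));cv2.polylines(im,[np.round(q*f).astype(int)],True,col,1)
E
python3 - <<'E'
from h import *
p=np.load("p.npy",allow_pickle=True).item()
a=rect(p,(.41,-.275),0,(.06,.06),.092,4000);g=cv2.cvtColor(a,cv2.COLOR_BGR2GRAY)
m=(g>190)&(a.max(2).astype(int)-a.min(2)<40)
n,l,s,c=cv2.connectedComponentsWithStats(m.astype(np.uint8))
i=1+s[1:,4].argmax();r=cv2.minAreaRect(np.argwhere(l==i)[:,::-1].astype(np.float32));print(r,np.array(r[1])/4)
H,W=g.shape;x=.41+(r[0][0]-W/2)/4000;y=-.275+(H/2-r[0][1])/4000
pts=cv2.boxPoints(r);e=max([(np.linalg.norm(pts[k]-pts[k-1]),pts[k]-pts[k-1]) for k in range(4)],key=lambda t:t[0])[1]
yaw=np.degrees(np.arctan2(-e[1],e[0]));yaw=(yaw+90)%180-90;print(x,y,yaw)
im=cv2.resize(p["image"],None,fx=4,fy=4,interpolation=cv2.INTER_CUBIC)
c=(x,y,.08)
B=lambda x0,x1,y0,y1:[(x0,y0),(x1,y0),(x1,y1),(x0,y1)]
wire(p,im,4,c,yaw,B(-.025,.025,-.008,.008),.012,(0,0,255))
wire(p,im,4,c,yaw,B(-.045,.045,-.0205,.0205),-.012,(0,255,0))
for cc,t in(((255,255,0),0),((0,255,255),180)):
  wire(p,im,4,c,yaw+t,B(.010,.038,.02,.038),-.035,cc)
wire(p,im,4,c,yaw,B(-.06,.06,-.0375,.0375),-.07,(255,0,255))
u=proj(p,[c])[0]*4;u=u.astype(int);cv2.imwrite("pics/h2.png",im[u[1]-300:u[1]+250,u[0]-300:u[0]+300])
E
```

```text
((211.29998779296875, 257.1000061035156), (202.38575744628906, 55.65608215332031), 18.434947967529297) [50.59643936 13.91402054]
0.40282499694824214 -0.2792750015258789 -18.434952
```

View pics/h2.png

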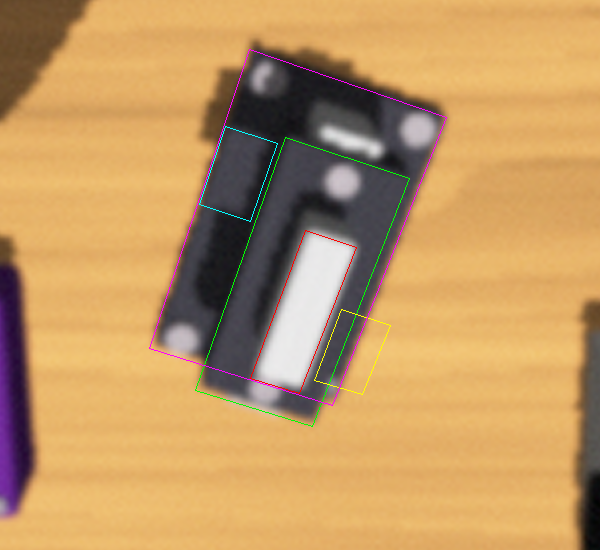

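The cyan lug outline matches the picture, so holder x points along yaw ≈ -18.4°, with the grip at (0.403,-0.279). I'll align above it.

Call:
{"name": "carry_out", "arguments": {
  "commands": [
    [0,0,0.5,0,0,0.8,50],
    [0,0,0.5,0,0,0.8,50],
    [0,0,0.5,0,0,0.8,50],
    [-0.6,0.1,0.9,0,0,0,50],
    [-0.6,0.1,0.9,0,0,0,50],
    [0,0,0.9,0,0,0,50],
    [0,0,0.5,0,0,0,50],
    [0,0,0,0,0,0,50]
  ],
  "force": 80
}}

```text
clock: 8.85
ee_pos: [0.4129, -0.2578, 0.1296]
orientation: [[0.943, -0.333, -0.006], [-0.333, -0.943, 0.005], [-0.008, -0.003, -1.0]]
contact_force: [1.0, -0.1, 0.8]
grip_width: 0.0426
```

Run:
```python
from h import *
go(.4028,-.2793,.105,-18.4)
```

```text
t 8.85 pos [ 0.4129 -0.2578  0.1296] yaw -19.46 tilt [-0.006  0.005] F [ 1.  -0.1  0.8] w 0.0426 q [-0.58  0.28  1.91  0.    0.96  1.33]
turn [-0.02  0.06 -0.13] shift now-axes [-0.08  0.95  0.98] after-turn [-0.11  0.94  0.98]
```

Call:
{"name": "carry_out", "arguments": {
  "commands": [
    [0,0.6,0.4,0,0.06,-0.13,50],
    [-0.1,0.4,0.4,0,0,0,50],
    [0,0,0,0,0,0,50]
  ]
}}

```text
clock: 9.15
ee_pos: [0.4036, -0.2813, 0.1076]
orientation: [[0.949, -0.314, 0.0], [-0.314, -0.949, 0.004], [-0.001, -0.004, -1.0]]
contact_force: [0.9, 0.3, 0.2]
grip_width: 0.0425
```

Run:
```python
from h import *
go(.4028,-.2793,.071,-18.4)
p=cam("wrist");cv2.imwrite("pics/h3.png",p["image"][120:380,180:480])
```

```text
t 9.15 pos [ 0.4036 -0.2813  0.1076] yaw -18.33 tilt [0.    0.004] F [0.9 0.3 0.2] w 0.0425 q [-0.63  0.31  1.93  0.    0.91  1.25]
turn [-0.03  0.01  0.01] shift now-axes [-0.06 -0.06  1.47] after-turn [-0.06 -0.06  1.47]
```

View pics/h3.png

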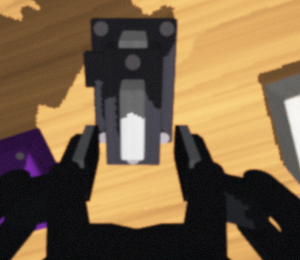

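The crop shows the fin centred between the fingers, with the lug at (93,68) on the +y, +x side as expected. Descending and gripping.

Call:
{"name": "carry_out", "arguments": {
  "commands": [
    [-0.06,-0.06,0.7,0,0,0,50],
    [0,0,0.5,0,0,0,50],
    [0,0,0.3,0,0,0,50],
    [0,0,0,0,0,0,50],
    [0,0,0,0,0,0,0],
    [0,0,0,0,0,0,0],
    [0,0,0,0,0,0,0],
    [0,0,0,0,0,0,0]
  ],
  "force": 90
}}

```text
clock: 10.0
ee_pos: [0.4071, -0.2797, 0.0735]
orientation: [[0.949, -0.316, 0.008], [-0.316, -0.949, 0.0], [0.008, -0.003, -1.0]]
contact_force: [-0.4, 0.4, -4.6]
grip_width: 0.0138
```

Run:
```python
from h import *
go(.4028,-.2793,.071,-18.4)
```

```text
t 10.0 pos [ 0.4071 -0.2797  0.0735] yaw -18.41 tilt [0.008 0.   ] F [-0.4  0.4 -4.6] w 0.0138 q [-0.63  0.35  1.97  0.01  0.81  1.26]
turn [-0.02 -0.06 -0.  ] shift now-axes [-0.17  0.04  0.1 ] after-turn [-0.17  0.04  0.1 ]
```

Call:
{"name": "carry_out", "arguments": {
  "commands": [
    [0,0,-0.3,0,0,0,0],
    [0,0,-0.4,0,0,0,0],
    [0,0,-0.5,0,0,0,0],
    [0,0,-0.6,0,0,0,0],
    [0,0,-1,0,0,0,0],
    [0,0,-1,0,0,0,0],
    [0,0,-1,0,0,0,0],
    [0,0,-1,0,0,0,0]
  ]
}}

```text
clock: 10.8
ee_pos: [0.4023, -0.2775, 0.2242]
orientation: [[0.949, -0.316, -0.001], [-0.316, -0.949, 0.007], [-0.003, -0.006, -1.0]]
contact_force: [1.1, -0.7, -4.8]
grip_width: 0.0138
```

Run:
```python
from h import *
go(.5,.02,.33,0)
```

```text
t 10.8 pos [ 0.4023 -0.2775  0.2242] yaw -18.44 tilt [-0.001  0.007] F [ 1.1 -0.7 -4.8] w 0.0138 q [-0.63  0.19  1.76  0.01  1.19  1.26]
turn [-0.05  0.01 -2.31] shift now-axes [ -0.07 -12.55  -4.16] after-turn [  3.91 -11.9   -4.23]
```

Holder is free and held (weight felt). Moving to view the tray.

Call:
{"name": "carry_out", "arguments": {
  "commands": [
    [0,-1,-1,0,0,-0.8,0],
    [0,-1,-1,0,0,-0.8,0],
    [0,-1,-1,0,0,-0.75,0],
    [0.4,-1,-0.6,0,0,0,0],
    [0.4,-1,-0.6,0,0,0,0],
    [0.4,-1,-0.3,0,0,0,0],
    [0.4,-1,0,0,0,0,0],
    [0.4,-1,0,0,0,0,0]
  ]
}}

```text
clock: 11.6
ee_pos: [0.4636, -0.074, 0.3565]
orientation: [[1.0, 0.013, 0.015], [0.013, -1.0, -0.0], [0.015, 0.0, -1.0]]
contact_force: [0.3, -0.1, -4.3]
grip_width: 0.0138
```

Call:
{"name": "carry_out", "arguments": {
  "commands": [
    [0.4,-1,0,0,0,0,0],
    [0.4,-1,0,0,0,0,0],
    [0.4,-1,0,0,0,0,0],
    [0.4,-1,0,0,0,0,0],
    [0,0,0,0,0,0,0],
    [0,0,0,0,0,0,0]
  ]
}}

```text
clock: 12.2
ee_pos: [0.4999, 0.0341, 0.3631]
orientation: [[1.0, 0.017, 0.018], [0.017, -1.0, 0.001], [0.018, -0.001, -1.0]]
contact_force: [-0.3, 0.6, -4.5]
grip_width: 0.014
```

Run:
```python
from h import *
go(.5,.02,.33,0);p=cam("wrist");np.save("tray.npy",p,allow_pickle=True);cv2.imwrite("pics/t1.png",p["image"])
find(p,["tray","slot_holder","slot_scraper","slot_wrench","slot_square"])
```

```text
t 12.2 pos [0.4999 0.0341 0.3631] yaw 0.98 tilt [0.018 0.001] F [-0.3  0.6 -4.5] w 0.014 q [0.04 0.14 1.48 0.   1.5  1.6 ]
turn [-0.01 -0.13  0.12] shift now-axes [-0.03  0.56  1.32] after-turn [0.   0.56 1.32]
tray [(0.69, [326.0, 70.0], [0.6508, 0.0191])]
slot_holder [(0.6, [327.0, 68.0], [0.6555, 0.0174])]
slot_scraper [(0.73, [324.0, 68.0], [0.6552, 0.0231])]
slot_wrench [(0.8, [328.0, 66.0], [0.6586, 0.0161]), (0.4, [498.0, 109.0], [0.597, -0.2753])]
slot_square [(0.79, [328.0, 67.0], [0.6569, 0.0151])]
```

View pics/t1.png

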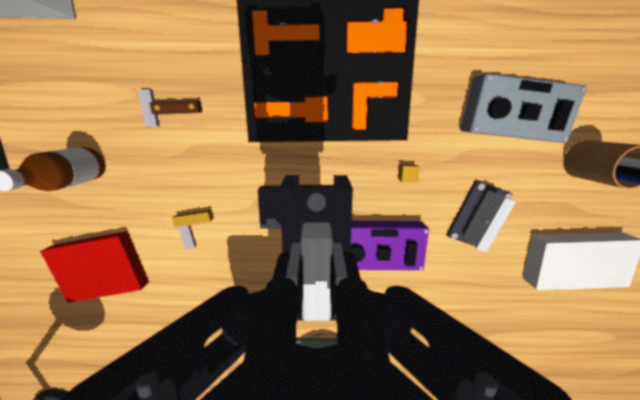

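The wrist view shows the tray at (326,68) with its recesses: scraper at (285,32), holder at (377,35), wrench at (290,108) and square at (375,103). The scraper on the bench is at (170,105) and the square at (190,225).

The slots need scraper yaw ≈90°, square ≈180° and holder ≈-90°. With the present grasp, the holder at -90° would put joint 6 at ~3.1, out of range. So I'll set the holder on a clear bench spot and regrasp it turned by a half turn. While the hand is empty I'll fit the tray.

Call:
{"name": "carry_out", "arguments": {
  "commands": [
    [-0.2,0,1,0,-0.13,0.1,0],
    [-0.2,0,1,0,0,0,0],
    [-0.2,0,1,0,0,0,0],
    [-0.2,0,1,0,0,0,0],
    [-0.2,0,1,0,0,0,0],
    [-0.2,0,1,0,0,0,0],
    [0,0,1,0,0,0,0],
    [0,0,1,0,0,0,0]
  ]
}}

```text
clock: 13.3
ee_pos: [0.4733, 0.029, 0.1609]
orientation: [[1.0, -0.008, 0.014], [-0.008, -1.0, 0.001], [0.014, -0.001, -1.0]]
contact_force: [-0.0, 0.1, -4.2]
grip_width: 0.0138
```

Call:
{"name": "carry_out", "arguments": {
  "commands": [
    [0,0,1,0,0,0,0],
    [0,0,1,0,0,0,0],
    [0,0,0.6,0,0,0,0],
    [0,0,0,0,0,0,0]
  ]
}}

```text
clock: 13.7
ee_pos: [0.4723, 0.0268, 0.0913]
orientation: [[1.0, -0.011, 0.009], [-0.011, -1.0, 0.001], [0.009, -0.001, -1.0]]
contact_force: [-0.6, 0.3, -3.7]
grip_width: 0.0137
```

Run:
```python
from h import *
go(.47,.04,.0385,0)
```

```text
t 13.7 pos [0.4723 0.0268 0.0913] yaw -0.65 tilt [0.009 0.001] F [-0.6  0.3 -3.7] w 0.0137 q [0.03 0.3  2.   0.   0.83 1.61]
turn [-0.   -0.06 -0.08] shift now-axes [-0.12 -0.52  2.11] after-turn [-0.09 -0.53  2.11]
```

Call:
{"name": "carry_out", "arguments": {
  "commands": [
    [0,0,0.8,0,-0.06,0,0],
    [0,0,0.6,0,0,0,0],
    [0,0,0.4,0,0,0,0],
    [0,0,0.2,0,0,0,0],
    [0,0,0.1,0,0,0,0],
    [0,0,0,0,0,0,0]
  ]
}}

```text
clock: 14.3
ee_pos: [0.4778, 0.0255, 0.0419]
orientation: [[1.0, -0.014, 0.011], [-0.014, -1.0, 0.001], [0.011, -0.001, -1.0]]
contact_force: [0.3, -0.6, -4.3]
grip_width: 0.0139
```

Run:
```python
from h import *
go(.47,.027,.0385,0)
```

```text
t 14.3 pos [0.4778 0.0255 0.0419] yaw -0.8 tilt [0.011 0.001] F [ 0.3 -0.6 -4.3] w 0.0139 q [0.03 0.38 2.04 0.   0.71 1.61]
turn [-0.01 -0.08 -0.1 ] shift now-axes [-0.31 -0.06  0.13] after-turn [-0.31 -0.06  0.14]
```

Call:
{"name": "carry_out", "arguments": {
  "commands": [
    [0,0,0.15,0,-0.08,0,0],
    [0,0,0.12,0,0,0,0],
    [0,0,0.12,0,0,0,0],
    [0,0,0.1,0,0,0,0]
  ]
}}

```text
clock: 14.7
ee_pos: [0.4781, 0.0257, 0.0384]
orientation: [[1.0, -0.013, 0.001], [-0.013, -1.0, 0.001], [0.001, -0.001, -1.0]]
contact_force: [-7.0, -0.5, 13.2]
grip_width: 0.014
```

Run:
```python
from h import *
go(.47,.027,.0385,0)
```

```text
t 14.7 pos [0.4781 0.0257 0.0384] yaw -0.77 tilt [0.001 0.001] F [-7.  -0.5 13.2] w 0.014 q [0.03 0.39 2.04 0.   0.71 1.61]
turn [-0.01 -0.01 -0.1 ] shift now-axes [-0.33 -0.05 -0.  ] after-turn [-0.33 -0.05 -0.  ]
```

Set down. Releasing, rising and taking a clear view of the tray.

Call:
{"name": "carry_out", "arguments": {
  "commands": [
    [0,0,0,0,0,0,60],
    [0,0,0,0,0,0,60],
    [0,0,0,0,0,0,60],
    [0,0,-0.6,0,0,0,60],
    [0,0,-1,0,0,0,60],
    [0.3,0,-1,0,0,0,60],
    [0.3,0,-1,0,0,0,60],
    [0.3,0,-1,0,0,0,60]
  ]
}}

```text
clock: 15.5
ee_pos: [0.5008, 0.0255, 0.1563]
orientation: [[1.0, -0.013, -0.002], [-0.013, -1.0, 0.001], [-0.002, -0.001, -1.0]]
contact_force: [0.2, 0.6, 0.1]
grip_width: 0.0512
```

Call:
{"name": "carry_out", "arguments": {
  "commands": [
    [0.3,0,-1,0,0,0,0],
    [0.3,0,-1,0,0,0,0],
    [0.3,0,-1,0,0,0,0],
    [0.3,0,-1,0,0,0,0],
    [0.3,0,-1,0,0,0,0],
    [0.3,0,-1,0,0,0,0],
    [0,0,0,0,0,0,0],
    [0,0,0,0,0,0,0]
  ]
}}

```text
clock: 16.3
ee_pos: [0.5506, 0.0248, 0.3148]
orientation: [[1.0, -0.013, 0.006], [-0.013, -1.0, 0.002], [0.006, -0.002, -1.0]]
contact_force: [-0.5, 0.3, -0.8]
grip_width: -0.0001
```

```bash
cat > fit.py <<'E'
from h import *
from scipy.optimize import minimize
B=lambda x0,x1,y0,y1:[(x0,y0),(x1,y0),(x1,y1),(x0,y1)]
# outlines in part frame (m)
OUT=dict(holder=[(-45,-20.5),(45,-20.5),(45,20.5),(38,20.5),(38,37.75),(10,37.75),(10,20.5),(-45,20.5)],
 scraper=[(-55,-10),(25,-10),(25,-30),(45,-30),(45,30),(25,30),(25,10),(-55,10)],
 wrench=[(-60,-10),(26,-10),(26,-18),(60,-18),(60,18),(26,18),(26,10),(-60,10)],
 square=[(-10,-35),(62,-35),(62,-15),(10,-15),(10,35),(-10,35)])
OUT={k:np.array(v)/1000. for k,v in OUT.items()}
def grow(poly,d):
    n=len(poly);o=[]
    for i in range(n):
        a,b,c=poly[i-1],poly[i],poly[(i+1)%n];u=(b-a)/np.linalg.norm(b-a);v=(c-b)/np.linalg.norm(c-b)
        o.append(b+d*(np.array([u[1],-u[0]])+np.array([v[1],-v[0]])))
    return np.array(o)
def mask(p,polys,S,org,shape):
    m=np.full(shape,255,np.uint8)
    for P in polys:
        t=np.zeros(shape,np.uint8);cv2.fillPoly(t,[np.round((proj(p,P)-org)*S*16).astype(np.int32)],255,shift=4,lineType=cv2.LINE_AA);m=cv2.min(m,t)
    return m/255.
def fitslot(p,name,x,y,yaw,orange,S=6,R=60,verbose=True,free_tray=None):
    g=grow(OUT[name],.002)
    c=proj(p,[(x,y,.01)])[0];org=np.round(c-R);sh=(2*R*S,2*R*S)
    M=np.float32([[S,0,-org[0]*S],[0,S,-org[1]*S]]);tgt=cv2.warpAffine(orange.astype(np.float32),M,sh[::-1],flags=cv2.INTER_LINEAR)
    P=lambda v,z:tf((v[0],v[1],0),v[2],np.c_[g,np.full(len(g),z)])
    f=lambda v:np.mean((mask(p,[P(v,.007),P(v,.018)],S,org,sh)-tgt)**2)
    r=minimize(lambda q:f(np.array([x,y,yaw])+np.array(q)*[.005,.005,3]),[0,0,0],method="Nelder-Mead",options=dict(initial_simplex=[[0,0,0],[1,0,0],[0,1,0],[0,0,1]],xatol=.005,fatol=1e-6))
    v=np.array([x,y,yaw])+r.x*[.005,.005,3]
    print(name,v.round(4),"err/area",(r.fun/tgt.mean()).round(3));return v
E
python3 - <<'E'
from fit import *
go(.54,.027,.30);p=cam("wrist");np.save("tray.npy",p,allow_pickle=True)
im=p["image"];hsv=cv2.cvtColor(im,cv2.COLOR_BGR2HSV)
o=((hsv[...,0]>5)&(hsv[...,0]<18)&(hsv[...,1]>215)&(hsv[...,2]>60))
cv2.imwrite("pics/t2.png",np.hstack([im[:300,120:520],cv2.cvtColor((o*255).astype(np.uint8),cv2.COLOR_GRAY2BGR)[:300,120:520]]))
E
```

```text
t 16.3 pos [0.5506 0.0248 0.3148] yaw -0.76 tilt [0.006 0.002] F [-0.5  0.3 -0.8] w -0.0001 q [0.02 0.24 1.47 0.   1.43 1.61]
turn [-0.01 -0.04  0.  ] shift now-axes [-0.43 -0.08  0.59] after-turn [-0.43 -0.08  0.59]
```

View pics/t2.png

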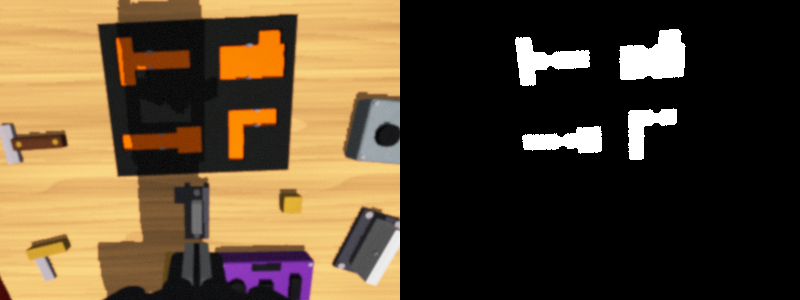

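The orange masks for the scraper (555,60), holder (652,57), wrench (562,140) and square (650,133) recesses are clean. Fitting slot poses now.

Run:
```python
from fit import *
p=np.load("tray.npy",allow_pickle=True).item();im=p["image"];hsv=cv2.cvtColor(im,cv2.COLOR_BGR2HSV)
o=((hsv[...,0]>5)&(hsv[...,0]<18)&(hsv[...,1]>215)&(hsv[...,2]>60))
o=cv2.morphologyEx(o.astype(np.uint8),cv2.MORPH_CLOSE,np.ones((3,3)))
V={}
for n,px,yaw in(("scraper",(280,60),90),("holder",(370,62),-92),("square",(372,117),180),("wrench",(285,141),-92)):
    x,y,_=w(p,px,.01);V[n]=fitslot(p,n,x,y,yaw,o)
np.save("slots.npy",V,allow_pickle=True)
for a,b in(("scraper","holder"),("square","holder"),("scraper","square")):print(a,b,np.linalg.norm(V[a][:2]-V[b][:2]))
S=4;big=cv2.resize(im,None,fx=S,fy=S,interpolation=cv2.INTER_CUBIC)
for n,v in V.items(): wire(p,big,S,(v[0],v[1],0),v[2],grow(OUT[n],.002),.018,(0,255,0));wire(p,big,S,(v[0],v[1],0),v[2],grow(OUT[n],.002),.007,(255,0,0))
cv2.imwrite("pics/t3.png",big[80:700,860:1660])
```

```text
scraper [7.05000e-01 8.94000e-02 9.15667e+01] err/area 0.074
holder [ 7.01700e-01 -5.96000e-02 -8.81311e+01] err/area 0.229
square [ 6.236000e-01 -6.360000e-02  1.817289e+02] err/area 0.582
wrench [ 5.90300e-01  7.76000e-02 -8.86141e+01] err/area 0.1
scraper holder 0.14898012304723973
square holder 0.07823123269109408
scraper square 0.1733140674228227
```

View pics/t3.png

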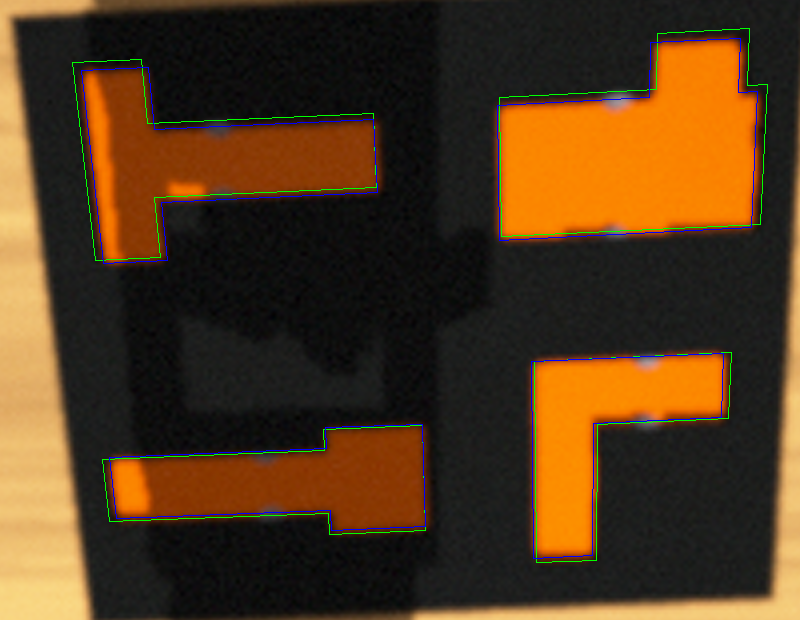

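The fit is tight for all four recesses: tray yaw ≈1.7°, holder slot (0.702,-0.060) at -88.1°, scraper slot (0.705,0.089) at 91.6°, square slot (0.624,-0.064) at 181.7°. Now the half turn above the holder.

Call:
{"name": "carry_out", "arguments": {
  "commands": [
    [-1,0,1,0,0,-1,60],
    [-1,0,1,0,0,-1,60],
    [-1,0.2,1,0,0,-1,60],
    [0,0,0,0,0,-1,60],
    [0,0,0,0,0,-1,60],
    [0,0,0,0,0,-1,60],
    [0,0,0,0,0,-1,60],
    [0,0,0,0,0,-1,60]
  ]
}}

```text
clock: 17.15
ee_pos: [0.4648, 0.0101, 0.2238]
orientation: [[0.409, 0.912, -0.019], [0.912, -0.409, 0.002], [-0.006, -0.018, -1.0]]
contact_force: [-0.1, 0.3, 0.4]
grip_width: 0.0513
```

Call:
{"name": "carry_out", "arguments": {
  "commands": [
    [0,0,0,0,0,-1,60],
    [0,0,0,0,0,-1,60],
    [0,0,0,0,0,-1,60],
    [0,0,0,0,0,-1,60],
    [0,0,0,0,0,-1,60],
    [0,0,0,0,0,-1,60],
    [0,0,0,0,0,-1,60],
    [0,0,0,0,0,-1,60]
  ]
}}

```text
clock: 17.95
ee_pos: [0.4545, 0.0103, 0.2125]
orientation: [[-0.676, 0.735, -0.043], [0.736, 0.677, 0.002], [0.031, -0.03, -0.999]]
contact_force: [0.2, 0.8, -0.4]
grip_width: 0.0512
```

Run:
```python
from h import *
go(.474,.0256,.20,179.2)
```

```text
t 17.95 pos [0.4545 0.0103 0.2125] yaw 132.58 tilt [-0.043  0.002] F [ 0.2  0.8 -0.4] w 0.0512 q [-0.    0.17  1.83  0.    1.19 -0.75]
turn [-0.11 -0.3  -5.82] shift now-axes [-0.09  1.    0.47] after-turn [-0.77  0.62  0.5 ]
```

Call:
{"name": "carry_out", "arguments": {
  "commands": [
    [0,0,0,0,-0.2,-1,60],
    [0,0,0,0,-0.2,-1,60],
    [0,0,0,0,0,-1,60],
    [0,0,0,0,0,-1,60],
    [0,0,0,0,0,-1,60],
    [0,0,0,0,0,-1,60],
    [-0.5,0.4,0.3,0,0,-0.2,60],
    [-0.3,0.25,0.2,0,0,0,60]
  ]
}}

```text
clock: 18.75
ee_pos: [0.4645, 0.0278, 0.1887]
orientation: [[-0.997, -0.074, -0.018], [-0.074, 0.997, -0.034], [0.021, -0.033, -0.999]]
contact_force: [-0.7, 0.6, -0.3]
grip_width: 0.0513
```

Run:
```python
from fit import *
go(.474,.0256,.071,179.2);p=cam("wrist");np.save("p.npy",p,allow_pickle=True)
S=4;im=cv2.resize(p["image"],None,fx=S,fy=S,interpolation=cv2.INTER_CUBIC)
c=(.474,.0256,.045);yaw=-.8
wire(p,im,S,c,yaw,B(-.025,.025,-.008,.008),.012,(0,0,255))
wire(p,im,S,c,yaw,B(-.045,.045,-.0205,.0205),-.012,(0,255,0))
u=(proj(p,[c])[0]*S).astype(int);cv2.imwrite("pics/h4.png",im[max(u[1]-300,0):u[1]+250,u[0]-300:u[0]+300])
```

```text
t 18.75 pos [0.4645 0.0278 0.1887] yaw -175.78 tilt [-0.018 -0.034] F [-0.7  0.6 -0.3] w 0.0513 q [ 0.06  0.19  1.86 -0.04  1.11 -1.57]
turn [-0.24 -0.14  0.63] shift now-axes [-0.47  0.04  4.7 ] after-turn [-0.38 -0.08  4.71]
```

View pics/h4.png

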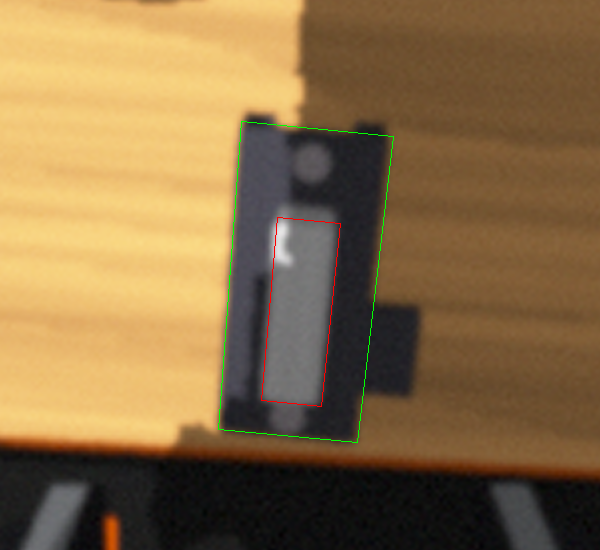

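The holder stands upright, and my pose estimate of (0.474,0.026) at yaw -0.8° overlays it well. Correcting orientation and descending.

Call:
{"name": "carry_out", "arguments": {
  "commands": [
    [-0.2,0,0.9,-0.24,-0.14,0.6,60],
    [-0.2,-0.05,0.9,0,0,0,60],
    [0,0,0.9,0,0,0,60],
    [0,0,0.9,0,0,0,60],
    [0,0,0.3,0,0,0,60],
    [0,0,0,0,0,0,60]
  ]
}}

```text
clock: 19.4
ee_pos: [0.476, 0.0297, 0.0835]
orientation: [[-1.0, 0.02, -0.004], [0.02, 1.0, 0.001], [0.004, 0.001, -1.0]]
contact_force: [0.2, 0.7, 0.8]
grip_width: 0.0511
```

Run:
```python
from h import *
go(.474,.0256,.037,179.2)
```

```text
t 19.4 pos [0.476  0.0297 0.0835] yaw 178.87 tilt [-0.004  0.001] F [0.2 0.7 0.8] w 0.0511 q [ 0.04  0.32  1.99  0.    0.83 -1.52]
turn [ 0.01 -0.03 -0.04] shift now-axes [ 0.07 -0.17  1.86] after-turn [ 0.08 -0.17  1.86]
```

Call:
{"name": "carry_out", "arguments": {
  "commands": [
    [0.1,-0.17,0.8,0,0,0,60],
    [0,0,0.6,0,0,0,60],
    [0.1,0,0.35,0,0,0,60],
    [0,0,0.2,0,0,0,60],
    [0,0,0,0,0,0,60]
  ]
}}

```text
clock: 19.9
ee_pos: [0.4745, 0.0264, 0.0367]
orientation: [[-1.0, 0.022, 0.004], [0.022, 1.0, 0.002], [-0.004, 0.002, -1.0]]
contact_force: [-0.8, 0.7, 0.6]
grip_width: 0.051
```

Run:
```python
from h import *
go(.474,.0256,.037,179.2)
```

```text
t 19.9 pos [0.4745 0.0264 0.0367] yaw 178.77 tilt [0.004 0.002] F [-0.8  0.7  0.6] w 0.051 q [ 0.03  0.39  2.05  0.    0.7  -1.52]
turn [ 0.01  0.03 -0.05] shift now-axes [ 0.02 -0.03 -0.01] after-turn [ 0.02 -0.03 -0.01]
```

Call:
{"name": "carry_out", "arguments": {
  "commands": [
    [0,0,0,0,0,0,0],
    [0,0,0,0,0,0,0],
    [0,0,0,0,0,0,0],
    [0,0,0,0,0,0,0],
    [0,0,-0.5,0,0,0,0],
    [0,0,-1,0,0,0,0],
    [0,0,-1,0,0,1,0],
    [0,0,-1,0,0,1,0]
  ],
  "force": 90
}}

```text
clock: 20.7
ee_pos: [0.4698, 0.0263, 0.1232]
orientation: [[-0.952, 0.305, -0.009], [0.305, 0.952, 0.001], [0.009, -0.002, -1.0]]
contact_force: [0.5, 0.6, -5.4]
grip_width: 0.0138
```

Call:
{"name": "carry_out", "arguments": {
  "commands": [
    [0,0,-1,0,0,1,0],
    [0,0,-1,0,0,1,0],
    [0,0,0,0,0,1,0],
    [0,0,0,0,0,1,0],
    [0,0,0,0,0,1,0],
    [0,0,0,0,0,1,0],
    [0,0,0,0,0,1,0],
    [0,0,0,0,0,1,0]
  ]
}}

```text
clock: 21.5
ee_pos: [0.4667, 0.0263, 0.1749]
orientation: [[-0.095, 0.995, -0.013], [0.995, 0.095, 0.001], [0.003, -0.012, -1.0]]
contact_force: [-0.1, 1.3, -4.8]
grip_width: 0.014
```

Run:
```python
from h import *
go(.7017,-.0596,.14,91.9)
```

```text
t 21.5 pos [0.4667 0.0263 0.1749] yaw 95.45 tilt [-0.013  0.001] F [-0.1  1.3 -4.8] w 0.014 q [ 0.03  0.2   1.88  0.    1.07 -0.07]
turn [-0.09 -0.02  0.44] shift now-axes [-4.32  9.05  1.27] after-turn [-3.74  9.28  1.39]
```

Call:
{"name": "carry_out", "arguments": {
  "commands": [
    [-0.4,1,0,-0.09,0,0.44,0],
    [-0.4,1,0,0,0,0,0],
    [-0.4,1,0,0,0,0,0],
    [-0.4,1,0,0,0,0,0],
    [-0.4,1,0,0,0,0,0],
    [-0.4,1,0,0,0,0,0],
    [-0.4,1,0,0,0,0,0],
    [-0.4,1,0,0,0,0,0]
  ]
}}

```text
clock: 22.3
ee_pos: [0.6659, -0.0471, 0.1642]
orientation: [[-0.03, 0.999, -0.022], [1.0, 0.03, 0.004], [0.005, -0.021, -1.0]]
contact_force: [-0.7, -0.5, -4.4]
grip_width: 0.0143
```

Call:
{"name": "carry_out", "arguments": {
  "commands": [
    [-0.4,1,0,0,0,0,0],
    [0,0,0,0,0,0,0]
  ]
}}

```text
clock: 22.5
ee_pos: [0.6937, -0.058, 0.1601]
orientation: [[-0.029, 0.999, -0.024], [1.0, 0.029, 0.004], [0.005, -0.024, -1.0]]
contact_force: [-1.4, 0.4, -4.8]
grip_width: 0.014
```

Run:
```python
from h import *
go(.7017,-.0596,.10,91.9)
```

```text
t 22.5 pos [ 0.6937 -0.058   0.1601] yaw 91.64 tilt [-0.024  0.004] F [-1.4  0.4 -4.8] w 0.014 q [-0.1   0.57  1.34  0.    1.26 -0.13]
turn [-0.17 -0.04 -0.03] shift now-axes [-0.08  0.37  2.39] after-turn [-0.07  0.32  2.4 ]
```

Call:
{"name": "carry_out", "arguments": {
  "commands": [
    [-0.05,0.3,0.9,-0.17,-0.04,0,0],
    [0,0,0.9,0,0,0,0],
    [0,0,0.9,0,0,0,0],
    [0,0,0.3,0,0,0,0],
    [0,0,0,0,0,0,0]
  ]
}}

```text
clock: 23.0
ee_pos: [0.6965, -0.0582, 0.0778]
orientation: [[-0.028, 1.0, -0.011], [1.0, 0.028, 0.001], [0.001, -0.011, -1.0]]
contact_force: [0.1, 0.4, -4.2]
grip_width: 0.014
```

Run:
```python
from fit import *
go(.7017,-.0596,.06,91.9);p=cam("wrist");np.save("p.npy",p,allow_pickle=True)
s=ctrl.sense();V=np.load("slots.npy",allow_pickle=True).item()
S=3;im=cv2.resize(p["image"],None,fx=S,fy=S,interpolation=cv2.INTER_CUBIC)
v=V["holder"];wire(p,im,S,(v[0],v[1],0),v[2],grow(OUT["holder"],.002),.018,(255,255,0))
R=np.array(s["orientation"]);yw=np.degrees(np.arctan2(R[1,0],R[0,0]))-180
c=(*s["ee_pos"][:2],s["ee_pos"][2]+.0083)
wire(p,im,S,c,yw,B(-.025,.025,-.008,.008),.012,(0,0,255))
wire(p,im,S,c,yw,B(-.045,.045,-.0205,.0205),-.021,(0,255,0))
wire(p,im,S,c,yw,B(.010,.038,.02,.038),-.035,(0,255,0))
u=(proj(p,[c])[0]*S).astype(int);print(u);cv2.imwrite("pics/h5.png",im[max(u[1]-330,0):u[1]+200,u[0]-350:u[0]+350])
```

```text
t 23.0 pos [ 0.6965 -0.0582  0.0778] yaw 91.61 tilt [-0.011  0.001] F [ 0.1  0.4 -4.2] w 0.014 q [-0.1   0.63  1.44  0.    1.08 -0.13]
turn [-0.08 -0.01 -0.04] shift now-axes [-0.06  0.21  0.71] after-turn [-0.06  0.21  0.71]
[942 788]
```

View pics/h5.png

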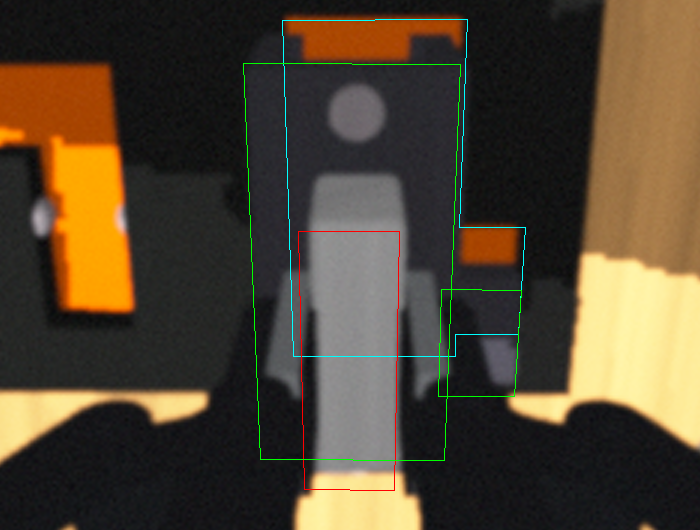

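The crop shows the holder over its recess, right way round (lug side right). The actual fin sits ~8 px right of and ~9 px above my prediction, which is about 1.6 mm. I'll quantify whether that comes from camera bias or from the grasp, using visible edges of part and slot in this same picture.

Run:
```python
from fit import *
p=np.load("p.npy",allow_pickle=True).item();V=np.load("slots.npy",allow_pickle=True).item()
im=p["image"];v=V["holder"];g=grow(OUT["holder"],.002)
for z in(.007,.018):print(z,(proj(p,tf((v[0],v[1],0),v[2],np.c_[g,np.full(8,z)]))*3-[942-350,788-330]).round(0).tolist())
S=3;big=cv2.resize(im,None,fx=S,fy=S,interpolation=cv2.INTER_CUBIC)[458:988,592:1292];h=cv2.cvtColor(big,cv2.COLOR_BGR2HSV)
o=((h[...,1]>200)&(h[...,2]>75)&(h[...,0]<20)).astype(np.uint8)
n,l,s,c=cv2.connectedComponentsWithStats(o)
print([r.tolist() for r in s[1:] if r[4]>200])
# neighbouring (square) slot check
v=V["square"];g=grow(OUT["square"],.002)
for z in(.007,.018):print("sq",z,(proj(p,tf((v[0],v[1],0),v[2],np.c_[g,np.full(6,z)]))*3-[592,458]).round(0).tolist())
# fin edges along a row, block edges along a row
gr=cv2.cvtColor(big,cv2.COLOR_BGR2GRAY).astype(int)
for r in (90,120,140,250,300):print(r,[(x,int(gr[r,x])) for x in range(230,480,6)])
```

```text
0.007 [[287.0, 13.0], [296.0, 335.0], [451.0, 335.0], [452.0, 314.0], [511.0, 314.0], [518.0, 211.0], [455.0, 211.0], [462.0, 12.0]]
0.018 [[282.0, 20.0], [293.0, 356.0], [455.0, 356.0], [455.0, 334.0], [518.0, 334.0], [525.0, 227.0], [459.0, 227.0], [467.0, 19.0]]
[[284, 15, 179, 45, 5964], [0, 63, 135, 251, 16987], [462, 225, 56, 38, 2039]]
sq 0.007 [[121.0, 57.0], [-168.0, 57.0], [-150.0, 144.0], [41.0, 145.0], [62.0, 309.0], [144.0, 309.0]]
sq 0.018 [[109.0, 66.0], [-195.0, 66.0], [-175.0, 157.0], [25.0, 158.0], [48.0, 329.0], [134.0, 329.0]]
90 [(230, 14), (236, 23), (242, 23), (248, 39), (254, 43), (260, 42), (266, 41), (272, 44), (278, 40), (284, 40), (290, 41), (296, 42), (302, 46), (308, 43), (314, 39), (320, 42), (326, 42), (332, 45), (338, 67), (344, 88), (350, 99), (356, 101), (362, 101), (368, 92), (374, 72), (380, 49), (386, 43), (392, 43), (398, 41), (404, 44), (410, 43), (416, 41), (422, 44), (428, 42), (434, 44), (440, 45), (446, 42), (452, 43), (458, 39), (464, 40), (470, 26), (476, 19)]
120 [(230, 19), (236, 14), (242, 21), (248, 36), (254, 46), (260, 42), (266, 39
[... 1126 characters left out ...]
), (368, 143), (374, 148), (380, 143), (386, 141), (392, 141), (398, 138), (404, 109), (410, 51), (416, 38), (422, 42), (428, 43), (434, 42), (440, 43), (446, 46), (452, 39), (458, 52), (464, 83), (470, 91), (476, 90)]
300 [(230, 38), (236, 39), (242, 38), (248, 34), (254, 30), (260, 25), (266, 23), (272, 23), (278, 54), (284, 88), (290, 90), (296, 93), (302, 89), (308, 78), (314, 120), (320, 141), (326, 144), (332, 143), (338, 142), (344, 143), (350, 141), (356, 141), (362, 142), (368, 146), (374, 146), (380, 142), (386, 140), (392, 140), (398, 135), (404, 97), (410, 80), (416, 88), (422, 88), (428, 88), (434, 81), (440, 39), (446, 25), (452, 21), (458, 26), (464, 33), (470, 39), (476, 43)]
```

In this picture the slot matches the prediction to within ~1 mm. The held part sits about +1.5 mm in tool y and +1.9 mm in tool x of the prediction, so I'll aim the TCP at (0.7002,-0.0608).

Call:
{"name": "carry_out", "arguments": {
  "commands": [
    [-0.1,0.15,0.2,-0.08,0,0,0],
    [-0.05,0.08,0.2,0,0,0,0],
    [0,0,0.15,0,0,0,0],
    [0,0,0,0,0,0,0]
  ]
}}

```text
clock: 23.45
ee_pos: [0.7048, -0.0622, 0.0673]
orientation: [[-0.028, 1.0, 0.008], [1.0, 0.028, 0.001], [0.001, 0.008, -1.0]]
contact_force: [-0.1, -0.5, -3.8]
grip_width: 0.0137
```

```bash
cat > ov.py <<'E'
from fit import *
def overlay(slot,part,fname,zc,yoff,dt,box,S=3):
    "wire slot rim/floor and part outline; dt = part offset from TCP in tool x,y (m)"
    s=ctrl.sense();p=cam("wrist");V=np.load("slots.npy",allow_pickle=True).item()
    im=cv2.resize(p["image"],None,fx=S,fy=S,interpolation=cv2.INTER_CUBIC);v=V[slot];g=grow(OUT[slot],.002)
    wire(p,im,S,(v[0],v[1],0),v[2],g,.018,(255,255,0));wire(p,im,S,(v[0],v[1],0),v[2],g,.007,(255,0,0))
    cv2.imwrite(fname,im[box[1]:box[3],box[0]:box[2]]);return p
E
python3 - <<'E'
from ov import *
go(.7002,-.0608,.055,91.9)
p=overlay("holder","holder","pics/h6.png",0,0,0,(592,400,1292,950))
print(p["cx"],p["cy"])
E
```

```text
t 23.45 pos [ 0.7048 -0.0622  0.0673] yaw 91.62 tilt [0.008 0.001] F [-0.1 -0.5 -3.8] w 0.0137 q [-0.11  0.64  1.45  0.    1.05 -0.13]
turn [ 0.06 -0.   -0.04] shift now-axes [ 0.06 -0.18  0.49] after-turn [ 0.06 -0.18  0.49]
316.1955971818419 202.26744531476874
```

View pics/h6.png

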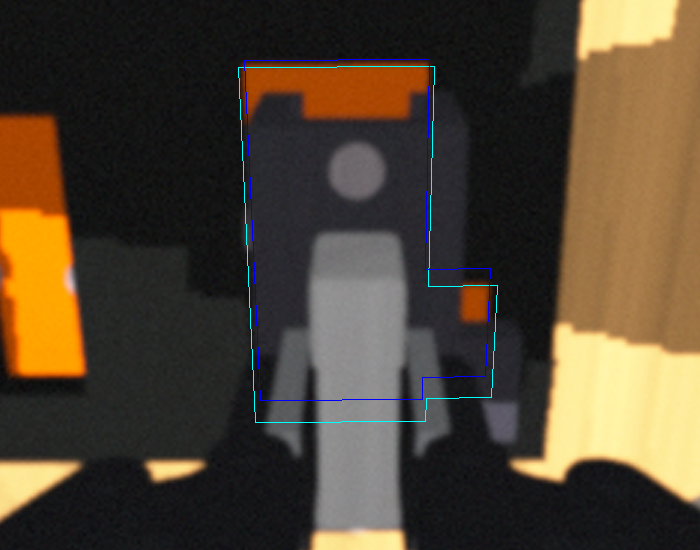

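The slot overlay matches (orange edges at 245, 428 and 490), but the part overshot ~4.6 mm in +x. I'll take a numeric check of the bottom edges before correcting.

Run:
```python
from fit import *
s=ctrl.sense();p=cam("wrist");np.save("p.npy",p,allow_pickle=True)
R=np.array(s["orientation"]);e=np.array(s["ee_pos"])
def P(x,y,zrel): # holder frame -> tool (holder turned 180 about z), zrel from underside
    return (proj(p,[e+R@np.array([-x,y,.0367-zrel])])[0]*3-[592,400]).round(1)
for n,a in dict(legL=(-.045,-.0205,0),legR=(-.045,.0205,0),topL=(-.045,-.0205,.033),topR=(-.045,.0205,.033),lugTopIn=(.010,.0205,.010),lugTopOut=(.010,.0377,.010),lugBotOut=(.010,.0377,0),finTop=(-.025,0,.057),finBot=(-.025,0,.033),finR=(-.025,.008,.057),finL=(-.025,-.008,.057)).items():print(n,P(*a))
im=cv2.resize(p["image"],None,fx=3,fy=3,interpolation=cv2.INTER_CUBIC)[400:950,592:1292]
for nm,sl in(("col275",im[60:140:2,275]),("col340",im[200:300:3,340]),("lugcol475",im[270:350:3,475]),("lugcol505",im[290:450:4,505]),("lugrow345",im[345,455:560:3]),("row150",im[150,230:262:2]),("row150r",im[150,450:480:2])):print(nm,[tuple(int(c) for c in q) for q in sl])
```

```text
legL [256.8  97. ]
legR [445.5  97. ]
topL [235.8 131.5]
topR [464.1 131.6]
lugTopIn [441.7 345.9]
lugTopOut [517.6 345.9]
lugBotOut [509.9 326. ]
finTop [349.1 288.2]
finBot [350.2 236.1]
finR [399.2 288.2]
finL [299.1 288.2]
col275 [(17, 26, 52), (18, 38, 84), (11, 51, 123), (1, 60, 149), (0, 68, 165), (0, 71, 171), (0, 70, 170), (0, 71, 169), (0, 71, 169), (0, 70, 170), (2, 70, 170), (3, 72, 171), (2, 72, 171), (1, 72, 169), (5, 67, 158), (14, 59, 140), (27, 53, 111), (35, 44, 74), (35, 36, 48), (38, 36, 39), (40, 36, 35), (39, 35, 34), (38, 35, 34), (38, 35, 35), (38, 35, 36), (40, 36, 38), (42, 37, 40), (42, 37, 39), (42, 37, 38), (40, 36, 35), (39, 35, 32), (40, 36, 36), (43, 38, 40), (45, 39, 39), (44, 38, 39), (44, 39, 40), (47, 42, 42), (47, 41, 41), (47, 41, 42), (47, 41, 44)]
col340 [(50, 43, 44), (49, 44, 44), (49, 42, 43), (48, 40, 42), (49, 45, 44), (49, 45, 44), (47, 43, 42), (46, 39, 40), (46, 37, 42), (52, 44, 47), (66, 61, 63), (90, 86, 87), (108, 108, 107), (116, 117, 116), (115, 115, 116), (116, 115, 115), (116, 114, 115), (116, 116, 117), (117, 116, 120), (119, 1
[... 1477 characters left out ...]
8), (45, 40, 42), (52, 45, 46), (49, 45, 45), (45, 41, 38), (33, 30, 32), (23, 20, 22), (17, 16, 16), (14, 14, 12), (18, 18, 16), (21, 21, 20), (20, 19, 21), (21, 20, 20), (20, 23, 24), (33, 52, 71), (72, 120, 166), (112, 189, 235), (139, 224, 252)]
row150 [(23, 21, 21), (19, 18, 18), (16, 16, 15), (19, 17, 16), (20, 18, 17), (19, 17, 16), (22, 21, 20), (29, 27, 27), (36, 33, 33), (40, 38, 38), (44, 40, 41), (46, 39, 41), (47, 41, 42), (46, 41, 41), (45, 38, 38), (45, 41, 39)]
row150r [(48, 43, 46), (46, 43, 43), (46, 43, 43), (47, 44, 45), (48, 44, 44), (47, 44, 42), (43, 41, 41), (40, 36, 37), (38, 32, 35), (36, 31, 35), (27, 24, 24), (19, 17, 16), (18, 16, 15), (18, 16, 15), (18, 17, 16)]
```

Measured part offset near the bottom is (+1.2,+1.0) mm and slot offset is (+0.8,0) mm, so the TCP target is (0.7005,-0.0600).

Call:
{"name": "carry_out", "arguments": {
  "commands": [
    [0.08,-0.15,0,0.06,0,-0.03,0],
    [0,0,0,0,0,0,0],
    [0,0,0,0,0,0,0]
  ]
}}

```text
clock: 23.85
ee_pos: [0.7013, -0.0601, 0.0686]
orientation: [[-0.033, 0.999, 0.001], [0.999, 0.033, 0.0], [0.0, 0.001, -1.0]]
contact_force: [0.2, 0.1, -3.9]
grip_width: 0.0135
```

Run:
```python
from h import *
go(.7005,-.06,.0437,91.9)
```

```text
t 23.85 pos [ 0.7013 -0.0601  0.0686] yaw 91.88 tilt [0.001 0.   ] F [ 0.2  0.1 -3.9] w 0.0135 q [-0.1   0.64  1.45  0.    1.05 -0.14]
turn [ 0.01 -0.   -0.  ] shift now-axes [ 0.01 -0.03  1.  ] after-turn [ 0.01 -0.03  1.  ]
```

Call:
{"name": "carry_out", "arguments": {
  "commands": [
    [0,-0.03,0.3,0,0,0,0],
    [0,0,0.25,0,0,0,0],
    [0,0,0.2,0,0,0,0],
    [0,0,0,0,0,0,0]
  ]
}}

```text
clock: 24.25
ee_pos: [0.7, -0.0602, 0.0491]
orientation: [[-0.033, 0.999, 0.001], [0.999, 0.033, 0.0], [0.0, 0.001, -1.0]]
contact_force: [0.2, 0.8, -8.4]
grip_width: 0.0141
```

Run:
```python
from h import *
go(.7005,-.06,.0437,91.9)
```

```text
t 24.25 pos [ 0.7    -0.0602  0.0491] yaw 91.9 tilt [0.001 0.   ] F [ 0.2  0.8 -8.4] w 0.0141 q [-0.1   0.66  1.47  0.    1.01 -0.14]
turn [ 0. -0. -0.] shift now-axes [0.01 0.02 0.22] after-turn [0.01 0.02 0.22]
```

It's inside the recess (underside ~12 mm, below the rim). Pressing home.

Call:
{"name": "carry_out", "arguments": {
  "commands": [
    [0,0,0.15,0,0,0,0],
    [0,0,0.15,0,0,0,0],
    [0,0,0.15,0,0,0,0],
    [0,0,0.15,0,0,0,0]
  ]
}}

```text
clock: 24.65
ee_pos: [0.7003, -0.0599, 0.0453]
orientation: [[-0.034, 0.999, 0.004], [0.999, 0.034, -0.0], [-0.001, 0.004, -1.0]]
contact_force: [-6.5, 0.9, 14.1]
grip_width: 0.014
```

Run:
```python
from h import *
go(.7005,-.06,.0437,91.9)
```

```text
t 24.65 pos [ 0.7003 -0.0599  0.0453] yaw 91.92 tilt [ 0.004 -0.   ] F [-6.5  0.9 14.1] w 0.014 q [-0.1   0.66  1.48  0.    1.   -0.14]
turn [0.03 0.   0.  ] shift now-axes [-0.    0.01  0.07] after-turn [-0.    0.01  0.07]
```

Call:
{"name": "carry_out", "arguments": {
  "commands": [
    [0,0.05,0.2,0,0,0,0],
    [0,0,0.25,0,0,0,0],
    [0,0,0.25,0,0,0,0]
  ]
}}

```text
clock: 24.95
ee_pos: [0.7004, -0.0599, 0.0453]
orientation: [[-0.034, 0.999, 0.007], [0.999, 0.034, -0.002], [-0.002, 0.007, -1.0]]
contact_force: [-11.7, 0.7, 26.4]
grip_width: 0.0136
```

Run:
```python
from h import *
go(.7005,-.06,.0437,91.9)
```

```text
t 24.95 pos [ 0.7004 -0.0599  0.0453] yaw 91.95 tilt [ 0.007 -0.002] F [-11.7   0.7  26.4] w 0.0136 q [-0.1   0.66  1.48 -0.    1.   -0.13]
turn [0.05 0.01 0.01] shift now-axes [-0.    0.01  0.06] after-turn [-0.01  0.01  0.06]
```

It stops hard at 26 N. The TCP reads 1.6 mm above expectation, the same lift I saw on the first closing, so it's probably home. Releasing and rising for a check view.

Call:
{"name": "carry_out", "arguments": {
  "commands": [
    [0,0,-0.1,0,0,0,40],
    [0,0,0,0,0,0,40],
    [0,0,0,0,0,0,40],
    [0,0,-0.7,0,0,0,40],
    [0,0,-1,0,0,0,40],
    [0,0,-1,0,0,0,40],
    [0,0,-1,0,0,0,40],
    [0,0,-1,0,0,0,40]
  ]
}}

```text
clock: 25.75
ee_pos: [0.7002, -0.0596, 0.1638]
orientation: [[-0.034, 0.999, 0.004], [0.999, 0.034, -0.001], [-0.001, 0.004, -1.0]]
contact_force: [0.3, 0.1, -0.3]
grip_width: 0.0341
```

Call:
{"name": "carry_out", "arguments": {
  "commands": [
    [0.5,-0.5,-1,0,0,0,40],
    [0.5,-0.5,-1,0,0,0,40],
    [0.5,-0.5,-1,0,0,0,40],
    [0,0,0,0,0,0,40],
    [0,0,0,0,0,0,40]
  ]
}}

```text
clock: 26.25
ee_pos: [0.6635, -0.0228, 0.2416]
orientation: [[-0.033, 0.999, 0.011], [0.999, 0.033, -0.001], [-0.002, 0.011, -1.0]]
contact_force: [0.5, 0.7, -0.1]
grip_width: 0.0342
```

Run:
```python
from ov import *
go(.59,.28,.26,91);p=cam("wrist");V=np.load("slots.npy",allow_pickle=True).item()
S=3;im=cv2.resize(p["image"],None,fx=S,fy=S,interpolation=cv2.INTER_CUBIC)
v=V["holder"];c=(v[0],v[1],.052)
wire(p,im,S,(v[0],v[1],0),v[2],grow(OUT["holder"],.002),.018,(255,255,0))
wire(p,im,S,c,v[2],B(-.025,.025,-.008,.008),.012,(0,0,255))
wire(p,im,S,c,v[2],B(-.045,.045,-.0205,.0205),-.012,(0,255,0))
for n in("square","scraper"):v=V[n];wire(p,im,S,(v[0],v[1],0),v[2],grow(OUT[n],.002),.007,(255,0,0))
u=(proj(p,[c])[0]*S).astype(int);print(u);cv2.imwrite("pics/h7.png",im[max(u[1]-300,0):u[1]+250,max(u[0]-500,0):u[0]+250])
```

```text
t 26.25 pos [ 0.6635 -0.0228  0.2416] yaw 91.89 tilt [ 0.011 -0.001] F [ 0.5  0.7 -0.1] w 0.0342 q [-0.05  0.45  1.33 -0.    1.35 -0.08]
turn [0.08 0.01 0.11] shift now-axes [12.2  -2.53 -0.78] after-turn [12.16 -2.73 -0.73]
[1027  622]
```

View pics/h7.png

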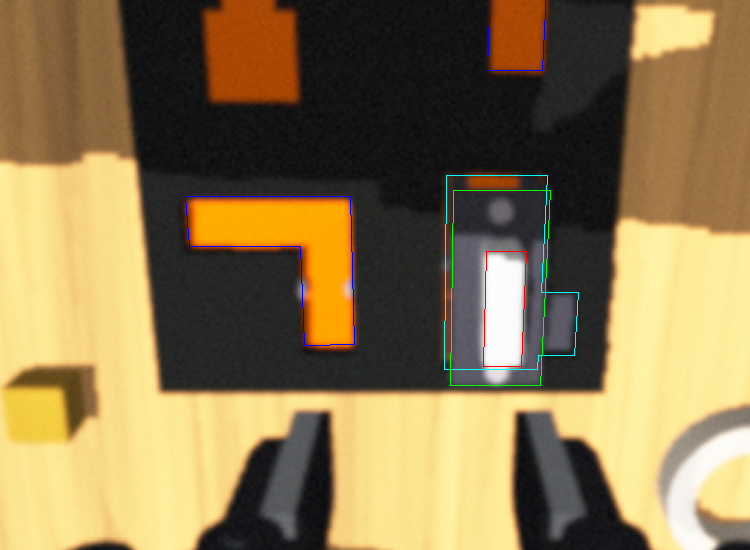

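The holder lies in its recess: the outline at (497,290) coincides with the home-pose wireframe, and the square slot overlay matches exactly. On to the scraper.

Call:
{"name": "carry_out", "arguments": {
  "commands": [
    [1,-0.25,-0.1,0.08,0,0.1,40],
    [1,-0.25,-0.1,0,0,0,40],
    [1,-0.25,-0.1,0,0,0,40],
    [1,-0.25,-0.1,0,0,0,40],
    [1,-0.25,0,0,0,0,40],
    [1,-0.25,0,0,0,0,40],
    [1,-0.25,0,0,0,0,40],
    [1,-0.25,0,0,0,0,40]
  ]
}}

```text
clock: 27.1
ee_pos: [0.6111, 0.1755, 0.2353]
orientation: [[-0.007, 1.0, -0.02], [1.0, 0.007, -0.006], [-0.006, -0.02, -1.0]]
contact_force: [0.3, 0.3, -0.3]
grip_width: 0.0338
```

Call:
{"name": "carry_out", "arguments": {
  "commands": [
    [1,-0.25,0,0,0,0,40],
    [1,-0.25,0,0,0,0,40],
    [1,-0.25,0,0,0,0,40],
    [0,0,0,0,0,0,40],
    [0,0,0,0,0,0,40]
  ]
}}

```text
clock: 27.6
ee_pos: [0.5911, 0.2541, 0.2248]
orientation: [[-0.009, 0.999, -0.032], [1.0, 0.008, -0.011], [-0.011, -0.032, -0.999]]
contact_force: [-0.1, 0.1, -0.8]
grip_width: 0.0344
```

```bash
cat > part.py <<'E'
from fit import *
def fitpart(p,name,x,y,yaw,th,S=5,R=60,fine=None):
    "fit part footprint (outline at two heights th=[(poly,ztop)...]) to a not-wood mask"
    im=p["image"];hsv=cv2.cvtColor(im,cv2.COLOR_BGR2HSV)
    c=proj(p,[(x,y,.01)])[0];org=np.round(c-R);sh=(2*R*S,)*2
    a=im[int(org[1]):int(org[1])+2*R,int(org[0]):int(org[0])+2*R]
    big=cv2.resize(a,sh,interpolation=cv2.INTER_CUBIC);return big,org,S
E
python3 - <<'E'
from h import *
st();p=cam("wrist");np.save("p.npy",p,allow_pickle=True);find(p,["scraper_mid","square_mid"])
cv2.imwrite("pics/s1.png",p["image"])
a=rect(p,(.585,.29),np.pi/2,(.09,.06),.022,4000);cv2.imwrite("pics/s2.png",np.vstack([cv2.resize(a,(720,480)) ]))
E
```

```text
t 27.6 pos [0.5911 0.2541 0.2248] yaw 90.5 tilt [-0.032 -0.011] F [-0.1  0.1 -0.8] w 0.0344 q [0.39 0.45 1.38 0.   1.35 0.38]
scraper_mid [(0.55, [321.0, 133.0], [0.5912, 0.3042])]
square_mid [(0.71, [168.0, 132.0], [0.3966, 0.3029])]
```

View pics/s2.png

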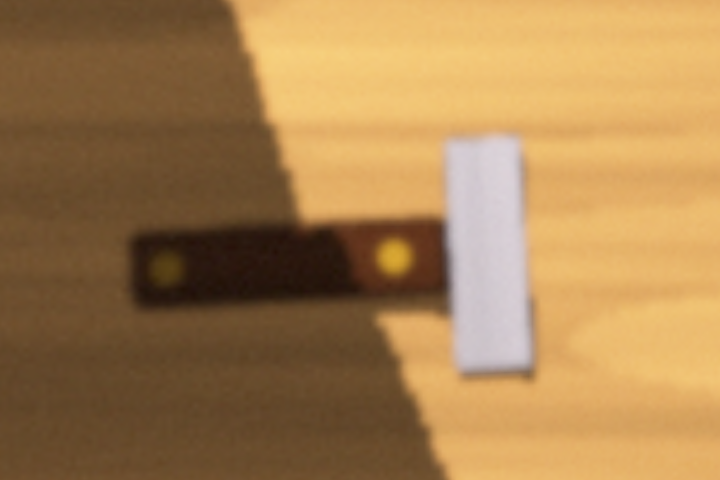

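The rectified crop shows the scraper with its handle from (137,270) to (445,255) and blade at (487,255). That gives the mid point at (0.590,0.289), yaw ≈92.8°. Approaching it.

Run:
```python
from h import *
go(.590,.2893,.06,92.8)
```

```text
t 27.75 pos [0.5913 0.2534 0.2256] yaw 90.41 tilt [-0.031 -0.01 ] F [-0.7 -0.7 -0.3] w 0.0344 q [0.39 0.45 1.38 0.   1.35 0.38]
turn [-0.23  0.07 -0.3 ] shift now-axes [1.51 0.17 6.61] after-turn [1.44 0.02 6.62]
```

Call:
{"name": "carry_out", "arguments": {
  "commands": [
    [0.4,0,0.9,-0.23,0.07,-0.3,40],
    [0.4,0,0.9,0,0,0,40],
    [0.4,0,0.9,0,0,0,40],
    [0.2,0,0.9,0,0,0,40],
    [0,0,0.9,0,0,0,40],
    [0,0,0.9,0,0,0,40],
    [0,0,0.3,0,0,0,40],
    [0,0,0,0,0,0,40]
  ]
}}

```text
clock: 28.55
ee_pos: [0.5956, 0.281, 0.0806]
orientation: [[-0.039, 0.999, 0.009], [0.999, 0.039, 0.001], [0.001, 0.009, -1.0]]
contact_force: [0.8, -0.1, 0.6]
grip_width: 0.0341
```

Run:
```python
from h import *
go(.590,.2893,.011,92.8)
```

```text
t 28.55 pos [0.5956 0.281  0.0806] yaw 92.23 tilt [0.009 0.001] F [ 0.8 -0.1  0.6] w 0.0341 q [ 0.42  0.56  1.57 -0.    1.    0.39]
turn [ 0.06 -0.   -0.07] shift now-axes [ 0.34 -0.24  2.78] after-turn [ 0.34 -0.21  2.78]
```

Call:
{"name": "carry_out", "arguments": {
  "commands": [
    [0.2,-0.15,0.8,0.06,0,-0.07,40],
    [0.15,-0.1,0.8,0,0,0,40],
    [0,0,0.3,0,0,0,40],
    [0,0,0,0,0,0,40]
  ]
}}

```text
clock: 28.95
ee_pos: [0.5937, 0.2891, 0.0374]
orientation: [[-0.046, 0.999, 0.009], [0.999, 0.046, 0.004], [0.004, 0.009, -1.0]]
contact_force: [-0.5, 0.3, 0.5]
grip_width: 0.0339
```

Run:
```python
from h import *
go(.590,.2893,.011,92.8)
p=cam("wrist");find(p,["scraper_mid"]);b=proj(p,tf((.59,.2893,.022),92.8,[(0,0,0),(-.055,0,0),(.025,0,-.01)]));print(b.round())
cv2.imwrite("pics/s3.png",cv2.resize(p["image"][120:370,180:480],None,fx=2,fy=2))
```

```text
t 28.95 pos [0.5937 0.2891 0.0374] yaw 92.65 tilt [0.009 0.004] F [-0.5  0.3  0.5] w 0.0339 q [0.44 0.61 1.6  0.   0.92 0.39]
turn [ 0.07 -0.03 -0.02] shift now-axes [ 0.01 -0.16  1.06] after-turn [ 0.01 -0.15  1.06]
scraper_mid [(0.96, [311.0, 206.0], [0.5908, 0.31])]
[[308. 242.]
 [309. 315.]
 [308. 200.]]
```

Call:
{"name": "carry_out", "arguments": {
  "commands": [
    [0,-0.13,0.4,0.07,-0.03,0,40],
    [0,0,0.35,0,0,0,40],
    [0,0,0.2,0,0,0,40],
    [0,0,0,0,0,0,40]
  ]
}}

```text
clock: 29.45
ee_pos: [0.5927, 0.2896, 0.0156]
orientation: [[-0.046, 0.999, 0.005], [0.999, 0.046, 0.002], [0.002, 0.005, -1.0]]
contact_force: [-0.0, 0.9, -0.0]
grip_width: 0.0338
```

Run:
```python
from h import *
go(.590,.2893,.011,92.8)
```

```text
t 29.45 pos [0.5927 0.2896 0.0156] yaw 92.62 tilt [0.005 0.002] F [-0.   0.9 -0. ] w 0.0338 q [ 0.44  0.63  1.62 -0.    0.88  0.39]
turn [ 0.04 -0.01 -0.02] shift now-axes [-0.01 -0.11  0.18] after-turn [-0.01 -0.11  0.18]
```

Now close and lift, then travel to the scraper slot.

Call:
{"name": "carry_out", "arguments": {
  "commands": [
    [0,-0.1,0.2,0.04,0,0,40],
    [0,0,0.05,0,0,0,40],
    [0,0,0,0,0,0,0],
    [0,0,0,0,0,0,0],
    [0,0,0,0,0,0,0],
    [0,0,0,0,0,0,0]
  ],
  "force": 80
}}

```text
clock: 30.05
ee_pos: [0.59, 0.2896, 0.009]
orientation: [[-0.046, 0.999, -0.001], [0.999, 0.046, 0.002], [0.002, -0.001, -1.0]]
contact_force: [0.4, 0.0, -0.5]
grip_width: 0.0178
```

Run:
```python
from h import *
go(.590,.2893,.011,92.8)
```

```text
t 30.05 pos [0.59   0.2896 0.009 ] yaw 92.63 tilt [-0.001  0.002] F [ 0.4  0.  -0.5] w 0.0178 q [0.44 0.64 1.63 0.   0.87 0.39]
turn [-0.01 -0.01 -0.02] shift now-axes [-0.01 -0.   -0.08] after-turn [-0.01 -0.   -0.08]
```

Call:
{"name": "carry_out", "arguments": {
  "commands": [
    [0,0,-0.5,0,0,0,0],
    [0,0,-1,0,0,0,0],
    [0,0,-1,0,0,0,0],
    [0,0,-1,0,0,0,0],
    [0,0,-0.5,0,0,0,0],
    [0,0,0,0,0,0,0]
  ]
}}

```text
clock: 30.65
ee_pos: [0.5895, 0.2891, 0.1143]
orientation: [[-0.046, 0.999, -0.003], [0.999, 0.046, 0.001], [0.001, -0.002, -1.0]]
contact_force: [0.9, -0.1, -1.6]
grip_width: 0.0173
```

Run:
```python
from h import *
go(.705,.0894,.10,91.6)
```

```text
t 30.65 pos [0.5895 0.2891 0.1143] yaw 92.62 tilt [-0.003  0.001] F [ 0.9 -0.1 -1.6] w 0.0173 q [0.44 0.53 1.53 0.   1.09 0.39]
turn [-0.02 -0.01  0.13] shift now-axes [-8.19  4.25  0.55] after-turn [-8.12  4.39  0.57]
```

Call:
{"name": "carry_out", "arguments": {
  "commands": [
    [-0.9,0.48,0,0,0,0.13,0],
    [-0.9,0.48,0,0,0,0,0],
    [-0.9,0.48,0,0,0,0,0],
    [-0.9,0.48,0,0,0,0,0],
    [-0.9,0.48,0,0,0,0,0],
    [-0.9,0.48,0,0,0,0,0],
    [-0.9,0.48,0,0,0,0,0],
    [-0.9,0.48,0,0,0,0,0]
  ]
}}

```text
clock: 31.45
ee_pos: [0.688, 0.1084, 0.1044]
orientation: [[-0.033, 0.999, -0.018], [0.999, 0.033, -0.001], [-0.0, -0.018, -1.0]]
contact_force: [-0.7, 0.3, -1.9]
grip_width: 0.0172
```

Call:
{"name": "carry_out", "arguments": {
  "commands": [
    [-0.8,0.4,0,0,0,0,0],
    [0,0,0,0,0,0,0],
    [0,0,0,0,0,0,0]
  ]
}}

```text
clock: 31.75
ee_pos: [0.6983, 0.0843, 0.0994]
orientation: [[-0.029, 0.999, -0.024], [1.0, 0.029, -0.002], [-0.002, -0.024, -1.0]]
contact_force: [-0.6, -0.5, -0.6]
grip_width: 0.0178
```

Run:
```python
from h import *
go(.705,.0894,.05,91.6)
```

```text
t 31.75 pos [0.6983 0.0843 0.0994] yaw 91.65 tilt [-0.024 -0.002] F [-0.6 -0.5 -0.6] w 0.0178 q [0.1  0.62 1.39 0.   1.15 0.07]
turn [-0.17  0.01  0.01] shift now-axes [0.2  0.32 1.97] after-turn [0.2  0.28 1.98]
```

Call:
{"name": "carry_out", "arguments": {
  "commands": [
    [0.1,0.1,0.7,-0.17,0,0,0],
    [0.08,0.1,0.7,0,0,0,0],
    [0,0,0.3,0,0,0,0],
    [0,0,0,0,0,0,0]
  ]
}}

```text
clock: 32.15
ee_pos: [0.7002, 0.092, 0.0538]
orientation: [[-0.031, 1.0, -0.004], [1.0, 0.031, -0.001], [-0.001, -0.004, -1.0]]
contact_force: [0.1, 0.6, -1.8]
grip_width: 0.0177
```

Run:
```python
from ov import *
go(.705,.0894,.0160,91.6)
s=ctrl.sense();p=cam("wrist");np.save("p.npy",p,allow_pickle=True);V=np.load("slots.npy",allow_pickle=True).item()
S=3;im=cv2.resize(p["image"],None,fx=S,fy=S,interpolation=cv2.INTER_CUBIC);v=V["scraper"];g=grow(OUT["scraper"],.002)
wire(p,im,S,(v[0],v[1],0),v[2],g,.018,(255,255,0));wire(p,im,S,(v[0],v[1],0),v[2],g,.007,(255,0,0))
R=np.array(s["orientation"]);e=np.array(s["ee_pos"])
def tw(poly,h,col):
    P=[e+R@np.array([x,-y,.009-h]) for x,y in poly];q=proj(p,P)*S;cv2.polylines(im,[q.round().astype(int)],True,col,1)
tw(B(-.055,.025,-.01,.01),.022,(0,0,255));tw(B(.025,.045,-.03,.03),.012,(0,255,0));tw(B(.025,.045,-.03,.03),0,(0,255,0))
u=(proj(p,[e])[0]*S).astype(int);print(u);cv2.imwrite("pics/s4.png",im[max(u[1]-430,0):u[1]+150,u[0]-350:u[0]+350])
```

```text
t 32.15 pos [0.7002 0.092  0.0538] yaw 91.79 tilt [-0.004 -0.001] F [ 0.1  0.6 -1.8] w 0.0177 q [ 0.11  0.66  1.45 -0.    1.03  0.08]
turn [-0.03  0.01  0.02] shift now-axes [-0.11  0.2   1.51] after-turn [-0.11  0.19  1.51]
[942 764]
```

View pics/s4.png

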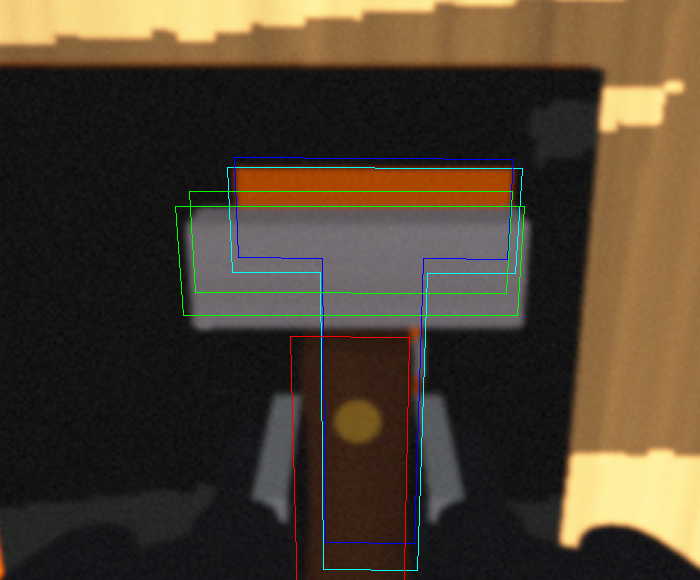

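The crop shows the blade at (357,265), offset from prediction by +1.2 mm in tool y and -2.6 mm in tool x. The slot overlay matches the orange edges. Target TCP: (0.704,0.092).

Call:
{"name": "carry_out", "arguments": {
  "commands": [
    [0,0.13,0.3,-0.03,0,0,0],
    [0,0,0.3,0,0,0,0],
    [0,0,0,0,0,0,0]
  ]
}}

```text
clock: 32.5
ee_pos: [0.7048, 0.093, 0.0402]
orientation: [[-0.032, 0.999, 0.005], [0.999, 0.032, -0.0], [-0.0, 0.005, -1.0]]
contact_force: [0.1, 0.3, -1.0]
grip_width: 0.0179
```

Run:
```python
from h import *
go(.704,.092,.016,91.6)
```

```text
t 32.5 pos [0.7048 0.093  0.0402] yaw 91.84 tilt [ 0.005 -0.   ] F [ 0.1  0.3 -1. ] w 0.0179 q [ 0.12  0.68  1.46 -0.    1.    0.08]
turn [0.03 0.   0.03] shift now-axes [-0.04 -0.04  0.97] after-turn [-0.04 -0.03  0.97]
```

Call:
{"name": "carry_out", "arguments": {
  "commands": [
    [-0.04,-0.04,0.3,0.03,0,0.03,0],
    [0,0,0.2,0,0,0,0],
    [0,0,0.15,0,0,0,0],
    [0,0,0,0,0,0,0]
  ]
}}

```text
clock: 32.9
ee_pos: [0.7037, 0.0917, 0.0236]
orientation: [[-0.027, 1.0, -0.0], [1.0, 0.027, -0.0], [-0.0, -0.0, -1.0]]
contact_force: [-2.5, -0.2, 0.8]
grip_width: 0.0177
```

Run:
```python
from h import *
go(.704,.092,.016,91.6)
```

```text
t 32.9 pos [0.7037 0.0917 0.0236] yaw 91.55 tilt [-0. -0.] F [-2.5 -0.2  0.8] w 0.0177 q [ 0.11  0.69  1.47 -0.    0.98  0.09]
turn [-0.    0.   -0.01] shift now-axes [0.01 0.01 0.3 ] after-turn [0.01 0.01 0.3 ]
```

Call:
{"name": "carry_out", "arguments": {
  "commands": [
    [0,0,0.2,0,0,0,0],
    [0,0,0.2,0,0,0,0],
    [0,0,0.2,0,0,0,0],
    [0,0,0.2,0,0,0,0]
  ]
}}

```text
clock: 33.3
ee_pos: [0.7042, 0.0918, 0.0184]
orientation: [[-0.027, 1.0, 0.004], [1.0, 0.027, 0.001], [0.0, 0.004, -1.0]]
contact_force: [-8.7, -2.0, 22.6]
grip_width: 0.0178
```

Run:
```python
from h import *
go(.704,.092,.016,91.6)
```

```text
t 33.3 pos [0.7042 0.0918 0.0184] yaw 91.54 tilt [0.004 0.001] F [-8.7 -2.  22.6] w 0.0178 q [0.11 0.7  1.48 0.   0.96 0.09]
turn [ 0.03 -0.   -0.01] shift now-axes [ 0.01 -0.01  0.1 ] after-turn [ 0.01 -0.01  0.1 ]
```

Stopped at 22 N with the fingertips at tray level. I'll release and press from above with closed fingers to make sure it's home (handle top should be at 29 mm).

Call:
{"name": "carry_out", "arguments": {
  "commands": [
    [0,0,-0.2,0,0,0,40],
    [0,0,0,0,0,0,40],
    [0,0,0,0,0,0,40],
    [0,0,-0.6,0,0,0,40],
    [0,0,-0.8,0,0,0,0],
    [0,0,0,0,0,0,0],
    [0,0,0,0,0,0,0],
    [0,0,0,0,0,0,0]
  ]
}}

```text
clock: 34.1
ee_pos: [0.7058, 0.0918, 0.0615]
orientation: [[-0.027, 1.0, 0.009], [1.0, 0.027, 0.001], [0.001, 0.009, -1.0]]
contact_force: [-0.2, 0.6, -1.0]
grip_width: 0.0002
```

Run:
```python
from h import *
go(.705,.0894,.029,91.6)
```

```text
t 34.1 pos [0.7058 0.0918 0.0615] yaw 91.54 tilt [0.009 0.001] F [-0.2  0.6 -1. ] w 0.0002 q [ 0.11  0.65  1.44 -0.    1.04  0.09]
turn [ 0.06 -0.01 -0.01] shift now-axes [-0.1  -0.05  1.3 ] after-turn [-0.1  -0.03  1.3 ]
```

Call:
{"name": "carry_out", "arguments": {
  "commands": [
    [-0.1,-0.04,0.6,0.06,0,0,0],
    [0,0,0.4,0,0,0,0],
    [0,0,0.2,0,0,0,0],
    [0,0,0.2,0,0,0,0],
    [0,0,0.2,0,0,0,0],
    [0,0,0.2,0,0,0,0]
  ]
}}

```text
clock: 34.7
ee_pos: [0.7054, 0.0892, 0.029]
orientation: [[-0.027, 1.0, 0.003], [1.0, 0.027, 0.001], [0.001, 0.003, -1.0]]
contact_force: [-7.8, -0.7, 25.6]
grip_width: 0.0001
```

Run:
```python
from h import *
go(.705,.0894,.029,91.6)
```

```text
t 34.7 pos [0.7054 0.0892 0.029 ] yaw 91.52 tilt [0.003 0.001] F [-7.8 -0.7 25.6] w 0.0001 q [0.11 0.69 1.47 0.   0.98 0.08]
turn [ 0.02 -0.01 -0.01] shift now-axes [ 0.01 -0.02 -0.  ] after-turn [ 0.01 -0.02 -0.  ]
```

Handle top stands at exactly 29.0 mm under 25 N, so the scraper is home. On to the square.

Call:
{"name": "carry_out", "arguments": {
  "commands": [
    [0,0,-0.6,0,0,0,45],
    [0,0,-1,0,0,0,45],
    [0,0,-1,0,0,0,45],
    [0,0,-1,0,0,0,45],
    [0,0,-1,0,0,0,45],
    [0,0,-1,0,0,0,45],
    [0.45,-0.9,-1,0,0,0,45],
    [0.45,-0.9,-1,0,0,0,45]
  ]
}}

```text
clock: 35.5
ee_pos: [0.6559, 0.1088, 0.2135]
orientation: [[-0.024, 1.0, -0.018], [1.0, 0.024, -0.001], [-0.0, -0.018, -1.0]]
contact_force: [0.3, 0.6, -1.1]
grip_width: 0.0384
```

Call:
{"name": "carry_out", "arguments": {
  "commands": [
    [0.45,-0.9,-0.2,0,0,0,45],
    [0.45,-0.9,0,0,0,0,45],
    [0.45,-0.9,0,0,0,0,45],
    [0.45,-0.9,0,0,0,0,45],
    [0.45,-0.9,0,0,0,0,45],
    [0.45,-0.9,0,0,0,0,45],
    [0.45,-0.9,0,0,0,0,45],
    [0.45,-0.9,0,0,0,0,45]
  ]
}}

```text
clock: 36.3
ee_pos: [0.4661, 0.197, 0.2177]
orientation: [[-0.022, 1.0, -0.023], [1.0, 0.022, -0.002], [-0.001, -0.023, -1.0]]
contact_force: [0.2, -0.1, -0.8]
grip_width: 0.0384
```

Run:
```python
from h import *
go(.40,.25,.24,91)
```

```text
t 36.3 pos [0.4661 0.197  0.2177] yaw 91.24 tilt [-0.023 -0.002] F [ 0.2 -0.1 -0.8] w 0.0384 q [0.37 0.23 1.72 0.01 1.21 0.35]
turn [-0.16  0.01  0.03] shift now-axes [ 2.17 -2.62 -0.83] after-turn [ 2.16 -2.61 -0.89]
```

Call:
{"name": "carry_out", "arguments": {
  "commands": [
    [0.7,-0.8,-0.2,-0.16,0,0,45],
    [0.7,-0.8,-0.2,0,0,0,45],
    [0.7,-0.8,-0.2,0,0,0,45],
    [0,0,0,0,0,0,45],
    [0,0,0,0,0,0,45]
  ]
}}

```text
clock: 36.8
ee_pos: [0.3981, 0.2496, 0.2291]
orientation: [[-0.024, 1.0, -0.009], [1.0, 0.024, -0.005], [-0.005, -0.009, -1.0]]
contact_force: [0.3, -0.3, 0.3]
grip_width: 0.0381
```

```bash
cat > sq.py <<'E'
from fit import *
def sqfit(p,x0,y0):
    sc=4000;a=rect(p,(x0,y0),0,(.08,.08),.022,sc);h=cv2.cvtColor(a,cv2.COLOR_BGR2HSV);H,W=h.shape[:2]
    print("centre hsv",h[H//2,W//2],"corner",h[10,10],h[-10,-10])
    return a,h
E
python3 - <<'E'
from sq import *
st();p=cam("wrist");np.save("p.npy",p,allow_pickle=True);find(p,["square_mid"])
d=ctrl.search_frame(p,"square_mid")
x0,y0,_=w(p,d[0]["at"],.022);a,h=sqfit(p,x0,y0)
cv2.imwrite("pics/q1.png",a)
E
```

```text
t 36.8 pos [0.3981 0.2496 0.2291] yaw 91.38 tilt [-0.009 -0.005] F [ 0.3 -0.3  0.3] w 0.0381 q [ 0.54  0.16  1.79 -0.    1.2   0.51]
square_mid [(0.91, [315.0, 130.0], [0.3943, 0.3038])]
centre hsv [ 21 198 216] corner [ 18 136 236] [ 16 148 105]
```

View pics/q1.png

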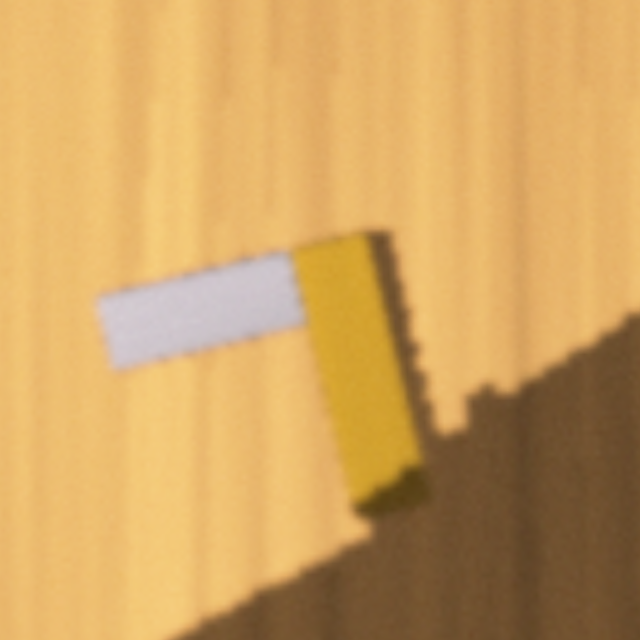

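The rectified crop shows the brass stock from (331,241) to (392,506) and the steel blade pointing to (110,333). The part yaw is ≈193°, so tool yaw is 103°.

Run:
```python
from fit import *
p=np.load("p.npy",allow_pickle=True).item()
x0,y0,_=w(p,[315,130],.022)
a=rect(p,(x0,y0),0,(.08,.08),.022,4000);h=cv2.cvtColor(a,cv2.COLOR_BGR2HSV)
m=((h[...,0]>20)&(h[...,0]<32)&(h[...,1]>180)).astype(np.uint8);m=cv2.morphologyEx(m,cv2.MORPH_OPEN,np.ones((9,9)))
n,l,s,c=cv2.connectedComponentsWithStats(m);i=1+s[1:,4].argmax();r=cv2.minAreaRect(np.argwhere(l==i)[:,::-1].astype(np.float32));print(r)
for u in(r[0],(361.5,373.5)):
    X=x0+(u[0]-320)/4000;Y=y0+(320-u[1])/4000;print(X,Y)
go(X,Y,.07,103)
```

```text
((355.993408203125, 368.47216796875), (249.8819122314453, 69.39892578125), 76.75948333740234)
0.40375641909016646 0.29307398497805376
0.40513306703938523 0.29181702697024126
t 36.95 pos [0.3989 0.2491 0.2292] yaw 91.27 tilt [-0.009 -0.005] F [ 0.5 -0.1 -0.5] w 0.0384 q [ 0.53  0.16  1.79 -0.    1.2   0.51]
turn [-0.07  0.03 -1.47] shift now-axes [1.73 0.34 6.36] after-turn [1.61 0.63 6.37]
```

Call:
{"name": "carry_out", "arguments": {
  "commands": [
    [0,0,0.5,-0.07,0.03,-0.75,45],
    [0,0,0.5,0,0,-0.75,45],
    [0.4,0.15,0.9,0,0,0,45],
    [0.4,0.15,0.9,0,0,0,45],
    [0.4,0.15,0.9,0,0,0,45],
    [0.3,0.1,0.9,0,0,0,45],
    [0,0,0.5,0,0,0,45],
    [0,0,0,0,0,0,45]
  ]
}}

```text
clock: 37.75
ee_pos: [0.4111, 0.2857, 0.0953]
orientation: [[-0.227, 0.974, 0.003], [0.974, 0.227, -0.001], [-0.002, 0.003, -1.0]]
contact_force: [0.6, 0.3, -0.5]
grip_width: 0.0386
```

Run:
```python
from h import *
go(.405,.2918,.011,103.2)
```

```text
t 37.75 pos [0.4111 0.2857 0.0953] yaw 103.13 tilt [ 0.003 -0.001] F [ 0.6  0.3 -0.5] w 0.0386 q [ 0.59  0.34  1.93 -0.    0.88  0.36]
turn [ 0.02  0.01 -0.01] shift now-axes [ 0.3  -0.19  3.37] after-turn [ 0.29 -0.18  3.37]
```

Call:
{"name": "carry_out", "arguments": {
  "commands": [
    [0.2,-0.15,0.9,0,0,0,45],
    [0.1,-0.05,0.9,0,0,0,45],
    [0,0,0.6,0,0,0,45],
    [0,0,0.4,0,0,0,45],
    [0,0,0,0,0,0,45]
  ]
}}

```text
clock: 38.25
ee_pos: [0.41, 0.2914, 0.0252]
orientation: [[-0.222, 0.975, 0.009], [0.975, 0.222, 0.002], [-0.0, 0.009, -1.0]]
contact_force: [0.1, -0.3, -0.3]
grip_width: 0.0384
```

Run:
```python
from h import *
go(.405,.2918,.011,103.2)
```

```text
t 38.25 pos [0.41   0.2914 0.0252] yaw 102.83 tilt [0.009 0.002] F [ 0.1 -0.3 -0.3] w 0.0384 q [ 0.6   0.43  2.   -0.01  0.7   0.38]
turn [ 0.06  0.   -0.05] shift now-axes [ 0.06 -0.2   0.57] after-turn [ 0.06 -0.19  0.57]
```

Call:
{"name": "carry_out", "arguments": {
  "commands": [
    [0.05,-0.18,0.25,0.06,0,0,45],
    [0,0,0.2,0,0,0,45],
    [0,0,0.1,0,0,0,45],
    [0,0,0,0,0,0,45]
  ]
}}

```text
clock: 38.65
ee_pos: [0.407, 0.2923, 0.0126]
orientation: [[-0.221, 0.975, 0.003], [0.975, 0.221, 0.002], [0.001, 0.004, -1.0]]
contact_force: [-0.5, -0.3, -0.0]
grip_width: 0.0385
```

Run:
```python
from h import *
go(.405,.2918,.011,103.2)
```

```text
t 38.65 pos [0.407  0.2923 0.0126] yaw 102.76 tilt [0.003 0.002] F [-0.5 -0.3 -0. ] w 0.0385 q [ 0.6   0.45  2.01 -0.    0.67  0.38]
turn [ 0.03 -0.01 -0.05] shift now-axes [-0.   -0.08  0.06] after-turn [-0.   -0.08  0.06]
```

Call:
{"name": "carry_out", "arguments": {
  "commands": [
    [0,-0.08,0.04,0,0,0,45],
    [0,0,0,0,0,0,0],
    [0,0,0,0,0,0,0],
    [0,0,0,0,0,0,0],
    [0,0,0,0,0,0,0]
  ]
}}

```text
clock: 39.15
ee_pos: [0.4052, 0.2921, 0.0126]
orientation: [[-0.221, 0.975, 0.005], [0.975, 0.221, 0.003], [0.002, 0.006, -1.0]]
contact_force: [-0.9, 0.0, -0.6]
grip_width: 0.0177
```

Run:
```python
from h import *
st()
```

```text
t 39.15 pos [0.4052 0.2921 0.0126] yaw 102.79 tilt [0.005 0.003] F [-0.9  0.  -0.6] w 0.0177 q [ 0.6   0.45  2.02 -0.    0.67  0.38]
```

Call:
{"name": "carry_out", "arguments": {
  "commands": [
    [0,0,-0.5,0,0,0,0],
    [0,0,-1,0,0,0,0],
    [0,0,-1,0,0,0,0],
    [0,0,-1,0,0,0,0],
    [0,0,-1,0,0,0,0],
    [0,0,0,0,0,0.7,0],
    [0,0,0,0,0,0.75,0],
    [0,0,0,0,0,0,0]
  ]
}}

```text
clock: 39.95
ee_pos: [0.4036, 0.2911, 0.1279]
orientation: [[-0.014, 1.0, 0.002], [1.0, 0.014, 0.001], [0.001, 0.002, -1.0]]
contact_force: [0.8, 0.5, -0.8]
grip_width: 0.0175
```

Run:
```python
from h import *
go(.6236,-.0636,.12,91.7)
```

```text
t 39.95 pos [0.4036 0.2911 0.1279] yaw 90.8 tilt [0.002 0.001] F [ 0.8  0.5 -0.8] w 0.0175 q [ 0.6   0.29  1.89 -0.    0.95  0.59]
turn [ 0.01 -0.01 -0.11] shift now-axes [-14.31   8.6    0.32] after-turn [-14.44   8.37   0.32]
```

Call:
{"name": "carry_out", "arguments": {
  "commands": [
    [-0.9,0.53,0,0,0,-0.1,0],
    [-0.9,0.53,0,0,0,0,0],
    [-0.9,0.53,0,0,0,0,0],
    [-0.9,0.53,0,0,0,0,0],
    [-0.9,0.53,0,0,0,0,0],
    [-0.9,0.53,0,0,0,0,0],
    [-0.9,0.53,0,0,0,0,0],
    [-0.9,0.53,0,0,0,0,0]
  ]
}}

```text
clock: 40.75
ee_pos: [0.5164, 0.1106, 0.1241]
orientation: [[-0.055, 0.998, -0.005], [0.998, 0.055, -0.0], [0.0, -0.005, -1.0]]
contact_force: [-0.1, 0.4, -1.7]
grip_width: 0.0177
```

Call:
{"name": "carry_out", "arguments": {
  "commands": [
    [-0.9,0.53,0,0,0,0,0],
    [-0.9,0.53,0,0,0,0,0],
    [-0.9,0.53,0,0,0,0,0],
    [-0.9,0.53,0,0,0,0,0],
    [-0.9,0.53,0,0,0,0,0],
    [-0.9,0.53,0,0,0,0,0],
    [-0.9,0.3,0,0,0,0,0],
    [0,0,0,0,0,0,0]
  ]
}}

```text
clock: 41.55
ee_pos: [0.6155, -0.0509, 0.1177]
orientation: [[-0.071, 0.997, -0.014], [0.997, 0.071, -0.001], [0.0, -0.014, -1.0]]
contact_force: [-0.1, 0.4, -1.1]
grip_width: 0.0178
```

Run:
```python
from h import *
go(.6236,-.0636,.06,91.7)
```

```text
t 41.55 pos [ 0.6155 -0.0509  0.1177] yaw 94.09 tilt [-0.014 -0.001] F [-0.1  0.4 -1.1] w 0.0178 q [-0.1   0.48  1.61 -0.    1.06 -0.17]
turn [-0.1  0.   0.3] shift now-axes [-0.53  0.32  2.3 ] after-turn [-0.52  0.31  2.31]
```

Call:
{"name": "carry_out", "arguments": {
  "commands": [
    [-0.25,0.12,0.8,-0.1,0,0.3,0],
    [-0.2,0.1,0.8,0,0,0,0],
    [0,0,0.5,0,0,0,0],
    [0,0,0,0,0,0,0],
    [0,0,0,0,0,0,0]
  ]
}}

```text
clock: 42.05
ee_pos: [0.6198, -0.0602, 0.0619]
orientation: [[-0.034, 0.999, -0.003], [0.999, 0.034, 0.002], [0.002, -0.003, -1.0]]
contact_force: [0.0, -0.8, -0.7]
grip_width: 0.0176
```

Run:
```python
from ov import *
go(.6236,-.0636,.0196,91.7)
s=ctrl.sense();p=cam("wrist");np.save("p.npy",p,allow_pickle=True);V=np.load("slots.npy",allow_pickle=True).item()
v=V["square"];g=grow(OUT["square"],.002);S=3
R=np.array(s["orientation"]);e=np.array(s["ee_pos"])
def T(x,y,h): return e+R@np.array([-y,-x,.0126-h])   # part frame -> world
sq={n:(proj(p,[T(*a)])[0]*S).round(1).tolist() for n,a in dict(stockCornerTop=(-.01,-.035,.022),stockCornerTop2=(.01,-.035,.022),stockFarTop=(-.01,.035,.022),stockCornerBot=(-.01,-.035,0),bladeTipTop1=(.062,-.035,.011),bladeTipTop2=(.062,-.015,.011),bladeTipBot1=(.062,-.035,0),bladeTipBot2=(.062,-.015,0)).items()};print(sq)
for z in(.018,.007):print("slot",z,(proj(p,tf((v[0],v[1],0),v[2],np.c_[g,np.full(6,z)]))*S).round(0).tolist())
im=cv2.resize(p["image"],None,fx=S,fy=S,interpolation=cv2.INTER_CUBIC)
for z,c in((.018,(255,255,0)),(.007,(255,0,0))):wire(p,im,S,(v[0],v[1],0),v[2],g,z,c)
f=lambda poly,h,c:cv2.polylines(im,[(proj(p,[T(x,y,h) for x,y in poly])*S).round().astype(int)],True,c,1)
f(B(-.01,.01,-.035,.035),.022,(0,0,255));f(B(.01,.062,-.035,-.015),.011,(0,255,0))
u=(proj(p,[e])[0]*S).astype(int);o=(max(u[0]-500,0),max(u[1]-380,0));print(o);cv2.imwrite("pics/q2.png",im[o[1]:u[1]+150,o[0]:u[0]+250])
```

```text
t 42.05 pos [ 0.6198 -0.0602  0.0619] yaw 91.95 tilt [-0.003  0.002] F [ 0.  -0.8 -0.7] w 0.0176 q [-0.12  0.54  1.67  0.    0.94 -0.15]
turn [-0.02 -0.02  0.03] shift now-axes [-0.15  0.15  1.69] after-turn [-0.14  0.15  1.69]
{'stockCornerTop': [1001.0, 607.3], 'stockCornerTop2': [882.2, 607.2], 'stockFarTop': [993.7, 948.4], 'stockCornerBot': [994.1, 571.6], 'bladeTipTop1': [599.4, 588.1], 'bladeTipTop2': [613.4, 689.6], 'bladeTipBot1': [622.1, 571.5], 'bladeTipBot2': [634.3, 667.2]}
slot 0.018 [[1013.0, 542.0], [682.0, 540.0], [692.0, 638.0], [910.0, 639.0], [912.0, 821.0], [1005.0, 822.0]]
slot 0.007 [[1010.0, 531.0], [696.0, 529.0], [705.0, 623.0], [912.0, 624.0], [913.0, 798.0], [1002.0, 799.0]]
(np.int64(442), np.int64(384))
```

The viewer limit is reached, so I'll measure edges numerically.

Run:
```python
from h import *
p=np.load("p.npy",allow_pickle=True).item();S=3
im=cv2.resize(p["image"],None,fx=S,fy=S,interpolation=cv2.INTER_CUBIC)
def row(r,a,b,st):print("row",r,[(c,*[int(v) for v in im[r,c]]) for c in range(a,b,st)])
def col(c,a,b,st):print("col",c,[(r,*[int(v) for v in im[r,c]]) for r in range(a,b,st)])
row(630,560,700,7);row(640,850,1040,7);col(760,500,720,8);col(945,520,640,6);col(985,520,640,6)
```

```text
row 630 [(560, 137, 220, 250), (567, 137, 222, 250), (574, 139, 222, 251), (581, 138, 224, 251), (588, 143, 227, 252), (595, 139, 225, 251), (602, 140, 223, 251), (609, 148, 231, 253), (616, 124, 160, 196), (623, 109, 105, 108), (630, 107, 103, 108), (637, 108, 105, 109), (644, 108, 104, 110), (651, 110, 105, 111), (658, 107, 104, 108), (665, 106, 104, 109), (672, 108, 102, 108), (679, 109, 104, 110), (686, 108, 103, 108), (693, 107, 103, 109)]
row 640 [(850, 105, 102, 107), (857, 109, 106, 111), (864, 104, 101, 104), (871, 109, 106, 111), (878, 108, 105, 108), (885, 107, 106, 111), (892, 61, 88, 107), (899, 27, 89, 117), (906, 34, 95, 124), (913, 33, 89, 121), (920, 33, 89, 118), (927, 33, 92, 123), (934, 26, 86, 117), (941, 26, 85, 116), (948, 29, 89, 120), (955, 30, 87, 116), (962, 30, 89, 118), (969, 32, 89, 121), (976, 29, 90, 120), (983, 31, 90, 123), (990, 31, 91, 121), (997, 32, 94, 125), (1004, 28, 80, 105), (1011, 17, 27, 32), (1018, 16, 17, 14), (1025, 18, 17, 18), (1032, 25, 23, 22), (1039, 16, 20, 16)]
col 760 [(500, 16, 17, 14), (508, 18, 16, 19), (516, 17, 16, 17), (52
[... 597 characters left out ...]
 8, 67, 159), (550, 0, 66, 164), (556, 0, 71, 166), (562, 0, 66, 166), (568, 0, 70, 168), (574, 4, 70, 162), (580, 23, 70, 115), (586, 23, 72, 96), (592, 24, 70, 96), (598, 24, 72, 98), (604, 26, 74, 100), (610, 26, 78, 104), (616, 28, 83, 113), (622, 28, 87, 118), (628, 29, 86, 118), (634, 31, 90, 122)]
col 985 [(520, 13, 15, 16), (526, 16, 21, 16), (532, 19, 20, 22), (538, 19, 35, 70), (544, 4, 63, 153), (550, 0, 66, 167), (556, 0, 69, 167), (562, 2, 68, 166), (568, 0, 69, 167), (574, 3, 68, 161), (580, 19, 73, 116), (586, 24, 73, 99), (592, 25, 72, 98), (598, 22, 69, 95), (604, 20, 71, 96), (610, 29, 80, 106), (616, 30, 88, 119), (622, 32, 92, 124), (628, 29, 91, 121), (634, 34, 93, 123)]
```

Part offset is (-1.2,+1.4) mm in tool x,y and the slot is +0.5 mm in x. The TCP target is (0.6222,-0.0619), and a direct image cross-check agrees.

Call:
{"name": "carry_out", "arguments": {
  "commands": [
    [-0.06,0.08,0.3,-0.02,-0.02,0.03,0],
    [0,0,0.3,0,0,0,0],
    [0,0,0.1,0,0,0,0],
    [0,0,0,0,0,0,0]
  ]
}}

```text
clock: 42.5
ee_pos: [0.623, -0.0608, 0.0452]
orientation: [[-0.031, 1.0, 0.004], [1.0, 0.031, -0.001], [-0.001, 0.004, -1.0]]
contact_force: [0.2, 0.2, -1.2]
grip_width: 0.0176
```

Run:
```python
from h import *
go(.6222,-.0619,.0196,91.7)
```

```text
t 42.5 pos [ 0.623  -0.0608  0.0452] yaw 91.78 tilt [ 0.004 -0.001] F [ 0.2  0.2 -1.2] w 0.0176 q [-0.12  0.56  1.68 -0.    0.9  -0.15]
turn [0.03 0.01 0.01] shift now-axes [-0.04 -0.04  1.02] after-turn [-0.04 -0.03  1.02]
```

Call:
{"name": "carry_out", "arguments": {
  "commands": [
    [-0.05,-0.04,0.25,0.03,0,0,0],
    [0,0,0.2,0,0,0,0],
    [0,0,0.15,0,0,0,0],
    [0,0,0,0,0,0,0]
  ]
}}

```text
clock: 42.9
ee_pos: [0.6221, -0.0623, 0.0291]
orientation: [[-0.031, 1.0, -0.001], [1.0, 0.031, -0.001], [-0.001, -0.001, -1.0]]
contact_force: [-0.6, -1.3, -1.0]
grip_width: 0.0177
```

Run:
```python
from h import *
go(.6222,-.0619,.0196,91.7)
```

```text
t 42.9 pos [ 0.6221 -0.0623  0.0291] yaw 91.78 tilt [-0.001 -0.001] F [-0.6 -1.3 -1. ] w 0.0177 q [-0.12  0.58  1.7  -0.    0.87 -0.15]
turn [-0.    0.01  0.01] shift now-axes [0.02 0.   0.38] after-turn [0.02 0.   0.38]
```

Call:
{"name": "carry_out", "arguments": {
  "commands": [
    [0,0,0.2,0,0,0,0],
    [0,0,0.2,0,0,0,0],
    [0,0,0.2,0,0,0,0],
    [0,0,0.15,0,0,0,0]
  ]
}}

```text
clock: 43.3
ee_pos: [0.6225, -0.0626, 0.0194]
orientation: [[-0.031, 1.0, 0.002], [1.0, 0.031, -0.002], [-0.002, 0.002, -1.0]]
contact_force: [-9.5, 0.7, 23.9]
grip_width: 0.0176
```

Run:
```python
from h import *
go(.6222,-.0619,.0196,91.7)
```

```text
t 43.3 pos [ 0.6225 -0.0626  0.0194] yaw 91.78 tilt [ 0.002 -0.002] F [-9.5  0.7 23.9] w 0.0176 q [-0.12  0.59  1.7  -0.    0.85 -0.15]
turn [0.01 0.01 0.01] shift now-axes [ 0.03 -0.01 -0.01] after-turn [ 0.03 -0.01 -0.01]
```

At the expected home height with 24 N. Release, then confirm by pressing from above with closed fingers.

Call:
{"name": "carry_out", "arguments": {
  "commands": [
    [0,0,-0.15,0,0,0,40],
    [0,0,0,0,0,0,40],
    [0,0,0,0,0,0,40],
    [0,0,-0.6,0,0,0,40],
    [0,0,-0.8,0,0,0,0],
    [0,0,0,0,0,0,0],
    [0,0,0,0,0,0,0],
    [0,0,0,0,0,0,0]
  ]
}}

```text
clock: 44.1
ee_pos: [0.6234, -0.0626, 0.0598]
orientation: [[-0.031, 1.0, 0.004], [1.0, 0.031, -0.002], [-0.002, 0.004, -1.0]]
contact_force: [0.4, -0.5, 0.9]
grip_width: 0.0001
```

Call:
{"name": "carry_out", "arguments": {
  "commands": [
    [0,0,0.6,0,0,0,0],
    [0,0,0.4,0,0,0,0],
    [0,0,0.2,0,0,0,0],
    [0,0,0.2,0,0,0,0],
    [0,0,0.2,0,0,0,0],
    [0,0,0.2,0,0,0,0]
  ]
}}

```text
clock: 44.7
ee_pos: [0.624, -0.0629, 0.029]
orientation: [[-0.031, 0.999, 0.007], [1.0, 0.031, -0.003], [-0.003, 0.007, -1.0]]
contact_force: [-9.2, 2.1, 29.0]
grip_width: 0.0
```

Run:
```python
from h import *
go(.6236,-.0636,.029,91.7)
```

```text
t 44.7 pos [ 0.624  -0.0629  0.029 ] yaw 91.8 tilt [ 0.007 -0.003] F [-9.2  2.1 29. ] w 0.0 q [-0.12  0.58  1.7  -0.    0.86 -0.15]
turn [0.05 0.02 0.01] shift now-axes [-0.03 -0.02 -0.  ] after-turn [-0.03 -0.02 -0.  ]
```

Square home at 29.0 mm. Now confirm the holder's height by pressing its fin top (it should be at 64 mm).

Call:
{"name": "carry_out", "arguments": {
  "commands": [
    [0,0,-0.8,0.05,0.02,0,0],
    [0,0,-1,0,0,0,0],
    [0,0,-1,0,0,0,0],
    [0.05,0.9,0,0,0,0,0],
    [0.05,0.9,0,0,0,0,0],
    [0.05,0.9,0,0,0,0,0],
    [0,0.4,0,0,0,0,0],
    [0,0,0,0,0,0,0]
  ]
}}

```text
clock: 45.5
ee_pos: [0.7023, -0.0562, 0.102]
orientation: [[-0.031, 1.0, -0.002], [1.0, 0.031, 0.001], [0.001, -0.002, -1.0]]
contact_force: [-0.7, -0.8, 0.4]
grip_width: -0.0
```

Run:
```python
from h import *
go(.7012,-.0596,.064,91.7)
```

```text
t 45.5 pos [ 0.7023 -0.0562  0.102 ] yaw 91.77 tilt [-0.002  0.001] F [-0.7 -0.8  0.4] w -0.0 q [-0.1   0.61  1.41  0.    1.12 -0.13]
turn [-0.01 -0.    0.01] shift now-axes [-0.13 -0.05  1.52] after-turn [-0.13 -0.05  1.52]
```

Call:
{"name": "carry_out", "arguments": {
  "commands": [
    [-0.13,-0.05,0.6,0,0,0,0],
    [0,0,0.5,0,0,0,0],
    [0,0,0.25,0,0,0,0],
    [0,0,0.2,0,0,0,0],
    [0,0,0.2,0,0,0,0],
    [0,0,0.2,0,0,0,0]
  ]
}}

```text
clock: 46.1
ee_pos: [0.6999, -0.0588, 0.064]
orientation: [[-0.031, 1.0, 0.001], [1.0, 0.031, 0.001], [0.001, 0.001, -1.0]]
contact_force: [-7.1, 0.1, 21.0]
grip_width: 0.0002
```

Run:
```python
from h import *
go(.7012,-.0596,.064,91.7)
```

```text
t 46.1 pos [ 0.6999 -0.0588  0.064 ] yaw 91.77 tilt [0.001 0.001] F [-7.1  0.1 21. ] w 0.0002 q [-0.1   0.64  1.46  0.    1.04 -0.13]
turn [ 0.01 -0.01  0.01] shift now-axes [-0.03  0.05  0.  ] after-turn [-0.03  0.05  0.  ]
```

All three are home by height (fin at 64.0 mm). A quick check of the tool positions, then on to the bar key.

Call:
{"name": "carry_out", "arguments": {
  "commands": [
    [0,0,-0.6,0,0,0,0],
    [0,0,-1,0,0,0,0],
    [0,0,-1,0,0,0,0],
    [0,0,-1,0,0,0,0],
    [-0.9,-0.3,0,0,0,0,0],
    [-0.9,-0.33,0,0,0,0,0],
    [-0.9,-0.33,0,0,0,0,0],
    [-0.9,-0.33,0,0,0,0,0]
  ]
}}

```text
clock: 46.9
ee_pos: [0.6686, -0.1483, 0.1609]
orientation: [[-0.037, 0.999, 0.005], [0.999, 0.037, 0.002], [0.001, 0.005, -1.0]]
contact_force: [0.5, -0.3, 0.4]
grip_width: 0.0002
```

Call:
{"name": "carry_out", "arguments": {
  "commands": [
    [-0.9,-0.33,0,0,0,0,0],
    [-0.9,-0.33,0,0,0,0,0],
    [-0.9,-0.33,0,0,0,0,0],
    [-0.9,-0.33,0,0,0,0,0],
    [-0.9,-0.33,0,0,0,0,0],
    [-0.9,-0.33,0,0,0,0,0],
    [-0.9,-0.33,0,0,0,0,0],
    [0,0,0,0,0,0,0]
  ]
}}

```text
clock: 47.7
ee_pos: [0.6106, -0.3156, 0.1604]
orientation: [[-0.034, 0.999, 0.004], [0.999, 0.034, 0.001], [0.001, 0.004, -1.0]]
contact_force: [0.1, -0.1, -0.7]
grip_width: -0.0002
```

Run:
```python
from h import *
go(.5912,-.353,.07,91.7)
for n in("scene","top"):
    p=cam(n);print(n);find(p,["scraper_mid","wrench_mid","square_mid","holder_grip","pen_cup","solvent","key_bar_top"])
```

```text
t 47.7 pos [ 0.6106 -0.3156  0.1604] yaw 91.94 tilt [0.004 0.001] F [ 0.1 -0.1 -0.7] w -0.0002 q [-0.5   0.54  1.39  0.    1.21 -0.53]
turn [ 0.03 -0.01  0.03] shift now-axes [-1.47 -0.84  3.61] after-turn [-1.47 -0.82  3.62]
scene
scraper_mid [(0.66, [296.0, 262.0], [0.7034, 0.0947])]
wrench_mid [(0.51, [244.0, 131.0], [0.496, -0.4628])]
square_mid [(0.52, [247.0, 162.0], [0.5788, -0.3254]), (0.49, [287.0, 211.0], [0.6103, -0.0631])]
holder_grip [(0.81, [260.0, 227.0], [0.7322, -0.03])]
pen_cup [(0.63, [242.0, 133.0], [0.5279, -0.4179])]
solvent [(0.72, [262.0, 224.0], [0.7236, -0.0326]), (0.6, [450.0, 294.0], [0.4965, 0.4571])]
key_bar_top [(0.72, [260.0, 225.0], [0.7208, -0.0513]), (0.5, [332.0, 150.0], [0.3489, -0.1397]), (0.43, [240.0, 151.0], [0.5854, -0.3453])]
top
scraper_mid [(0.78, [294.0, 160.0], [0.7114, 0.1064]), (0.69, [402.0, 186.0], [0.6016, -0.2686])]
wrench_mid []
square_mid [(0.79, [343.0, 185.0], [0.6153, -0.0604])]
holder_grip [(0.66, [342.0, 159.0], [0.6886, -0.0585]), (0.24, [318.0, 179.0], [0.6212, 0.0237])]
pen_cup [(0.92, [457.0, 205.0], [0.519, -0.4455])]
solvent [(0.77, [196.0, 225.0], [0.4834, 0.4348])]
key_bar_top [(0.21, [398.0, 183.0], [0.603, -0.2463])]
```

Call:
{"name": "carry_out", "arguments": {
  "commands": [
    [-0.7,-0.4,0.3,0,0,0,0],
    [-0.7,-0.4,0.6,0,0,0,0],
    [0,0,0.8,0,0,0,0],
    [0,0,0.8,0,0,0,0],
    [0,0,0.5,0,0,0,0],
    [0,0,0,0,0,0,0]
  ]
}}

```text
clock: 49.1
ee_pos: [0.5903, -0.355, 0.0819]
orientation: [[-0.036, 0.999, 0.004], [0.999, 0.036, -0.0], [-0.001, 0.004, -1.0]]
contact_force: [0.5, 0.8, -0.7]
grip_width: 0.0
```

Run:
```python
from h import *
go(.5912,-.353,.046,91.7)
```

```text
t 49.1 pos [ 0.5903 -0.355   0.0819] yaw 92.05 tilt [ 0.004 -0.   ] F [ 0.5  0.8 -0.7] w 0.0 q [-0.56  0.61  1.48  0.    1.05 -0.6 ]
turn [0.03 0.   0.04] shift now-axes [0.08 0.03 1.43] after-turn [0.08 0.04 1.43]
```

Call:
{"name": "carry_out", "arguments": {
  "commands": [
    [0.08,0,0.6,0,0,0,0],
    [0,0,0.4,0,0,0,0],
    [0,0,0.3,0,0,0,0],
    [0,0,0.15,0,0,0,0],
    [0,0,0.1,0,0,0,0]
  ]
}}

```text
clock: 49.6
ee_pos: [0.5916, -0.3553, 0.0457]
orientation: [[-0.035, 0.999, 0.009], [0.999, 0.035, -0.004], [-0.004, 0.008, -1.0]]
contact_force: [-4.3, 2.0, 14.7]
grip_width: 0.0001
```

Run:
```python
from h import *
st()
```

```text
t 49.6 pos [ 0.5916 -0.3553  0.0457] yaw 92.03 tilt [ 0.009 -0.004] F [-4.3  2.  14.7] w 0.0001 q [-0.56  0.64  1.52  0.    0.98 -0.59]
```

Bar key bottomed (z 45.7 mm, 15 N). Rise clear and hand in.

Call:
{"name": "carry_out", "arguments": {
  "commands": [
    [0,0,-0.6,0,0,0,0],
    [0,0,-1,0,0,0,0],
    [0,0,-1,0,0,0,0],
    [0,0,-1,0,0,0,0],
    [0,0,-1,0,0,0,0],
    [0,0,-1,0,0,0,0],
    [0,0,0,0,0,0,0],
    [0,0,0,0,0,0,0]
  ]
}}

```text
clock: 50.4
ee_pos: [0.5921, -0.3556, 0.1938]
orientation: [[-0.037, 0.999, 0.015], [0.999, 0.037, -0.008], [-0.009, 0.014, -1.0]]
contact_force: [-0.6, -0.0, -1.1]
grip_width: -0.0001
```

Run:
```python
from h import *
st();p=cam("top");find(p,["scraper_mid","square_mid","holder_grip","pen_cup","solvent"])
print(ctrl.hand_in())
```

```text
t 50.4 pos [ 0.5921 -0.3556  0.1938] yaw 92.11 tilt [ 0.015 -0.008] F [-0.6 -0.  -1.1] w -0.0001 q [-0.56  0.52  1.34  0.    1.27 -0.6 ]
scraper_mid [(0.63, [293.0, 163.0], [0.7006, 0.111])]
square_mid [(0.65, [320.0, 180.0], [0.6356, 0.0172]), (0.64, [341.0, 186.0], [0.6095, -0.0549]), (0.23, [405.0, 185.0], [0.6037, -0.2772])]
holder_grip [(0.71, [343.0, 160.0], [0.6842, -0.0626])]
pen_cup []
solvent [(0.91, [196.0, 227.0], [0.475, 0.4361])]
the job is handed in; nothing more can be done
None
```

The changeover is done and handed in at 50.4 s; the hand-in returned no verdict. I pressed the round key and then the square key on the grey panel, and only then lifted the die holder off its rail. The holder, scraper and square went into their recesses, and I pressed the bar key last. I saw no wrench on the bench. I set the holder down on the bench once and regrasped it half-turned, because joint 6 would have gone out of range at the tray.

**Checks that passed:**
- **Keys:** each key went down to its stop, with the fingertip at about 45 mm and 15–36 N. I did not measure that they sprang back up.
- **Parts home:** pressed from above with 21–29 N, the fin top stood at 64.0 mm and both handles at 29.0 mm, exactly the heights for fully home. A wrist view also showed the holder lined up with its recess.

**Checks that were weak or disagreed:**
- **Sideways fit of scraper and square:** I could not view them after placing, because the picture limit was reached. Network finds put them at their slots to within 1–2 cm.
- **Networks at the end:** they gave two false finds for the square, and one weak false find for a wrench, at the pen cup.
- **Pen cup:** it was missed in the last top picture, where the arm may have been in the way. It was found in its place shortly before the bar key press, and nothing touched it that I could tell.
- **Wrist camera:** it read about 1–1.5 mm off sideways, so I corrected each placement from the pictures.

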